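# Ready the mould and pails, then open the pump's air

## Robot

A 7-joint arm with a two-finger parallel gripper is mounted at the origin on the work surface. World frame = base frame: x ahead of the robot, y to its left, z up, the work surface at z = 0. Lengths are in m, angles in rad, forces in N, time in s.
With the tool pointing down it reaches from about 0.425 to 0.95 m from the base axis. Payload 4.7 kg.
Tool frame: the origin (TCP) lies on the centre line of the jaws, within the pads' length; the fingertips stand 22 mm ahead of it and the grasp point (between the pads) lies 3 mm ahead of it; z points along the fingers, y is the line along which they close (so a half turn about z gives the same grasp; the last joint's range is limited). The gripper opens to 87 mm and grips with 3 to 60 N. Pads are 19 mm wide; open, the fingers measure 117 mm over their backs; the gripper's body (75 mm by 190 mm) begins 51 mm behind the grasp point.
Start: joints at [1.181, 0.469, -0.049, 1.532, 0.024, 1.141, -0.082], TCP at [0.238, -0.632, 0.245] pointing down, gripper open.
Joint ranges: [-2.59, 2.59], [-0.33, 1.99], [-1.39, 1.29], [0.1, 2.45], [-1.04, 4.18], [0.21, 1.99], [-2.66, 2.66]. Speed limits (rad/s): [2.57, 2.57, 3.14, 3.14, 3.14, 3.14, 3.14].

## Interface

Orientations are given as a rotation vector (axis times angle).
In Python, from workcell import observe, grab_frame, finish_job gives the robot as it stands. The module is installed in compiled form; this text tells all that it offers.
- The arm moves only by the shell command python3 -m handwheel 'ROWS' [OPENING] [FORCE]. ROWS is a JSON object of lists of equal length, an entry for each row: "linear": the shift along the tool's x, y, z in m, a list of three; "turn": the turn about the tool's z in degrees. In form: {"linear": [[tx, ty, tz], ...], "turn": [turn, ...]}. A call has 1 to 10 rows; each row shifts and turns the commanded pose from where the row before left it, along the tool's axes as they then stand; what a row does not reach is not made up. A row lasts 1/12 s, in which the tool goes at most 41.7 mm and 7.16 degrees, less where a joint would pass 70% of its speed; a pose out of reach is approached as far as the arm can. A call is refused whole if a number of a shift passes 0.0417 or a number of a turn 7.16, either way. A call with a gripper value outside its range is refused whole. OPENING is the closure, from -1 (fully open) to 1 (shut), set as the call begins (- or left out, the last holds). The fingers move at their own pace and stop on an object; FORCE is the grip in N (left out, the last holds). Time passes only in rows, so rows that do not move let the fingers close. It gives the time, the measured TCP pose, the force, the opening and the grip force at its end, in the units of the state.
- observe(): the state, without advancing time (a new reading comes with each control period).
- grab_frame(name): name is "scene" or "top" or "wrist"; returns a dict with "pixels" (400x640x3 uint8, red, green, blue), "range_z" (400x640 float32, m along the optical axis (not along the pixel's ray), 0 where there is no reading), "fx", "fy", "cx", "cy" (pixels), "extrinsics" (4x4, takes a point from camera to world coordinates); the wrist camera has in their place "tool_from_camera" (4x4, takes a point from camera to tool coordinates, whose origin is the TCP and whose axes are the flange's). Camera axes: x right, y down, z forward; pixel columns grow to the right and rows downward; lengths in m; the calibration is good to about 2 mm. A picture is of the moment at which its call begins: read the wrist's pose just before it.
- finish_job(): hands the job in; it is judged then, once.
The state is a dict: "time_s": time; "qpos": joint angles; "qd": joint speeds; "tau": joint torques, N m; "tool_pos": TCP position; "tool_rot": TCP orientation; "wrist_force": force on the tool from outside, world axes, zero at the start; "torque": the same for the moment, N m; "gripper_width": opening from 0.0 (shut) to 1.0 (fully open); "gripper_force": force on a finger pad.
Only numpy, scipy, OpenCV 4.12 (cv2) and the standard library are available. Lean on these libraries where they do the work, as an engineer would, in place of code of your own. Each camera call takes 0.05 s, during which the arm holds its last target. There are 200 camera calls.

## Task

Get the filling bench ready: lower the pocketed mould plate over the fixture's two pins until it rests flush on the fixture, lay the plain cover plate over the same pins flush on top of it, and hang every pail by its handle on a hook of its own. Only when all that is done, push the air valve's lever fully over to on, away from the robot. Do not tip or shift the other things on the bench.

Things in the scene. Friction and masses are not known exactly. Their poses are not given: they have to be found in the camera images.
- fixture: aluminium locating fixture, fixed: foot 190 x 76 x 10 mm, on it a riser 170 x 56 mm, flat top 30 mm above the table, with two upright steel pins, 10 mm in diameter, at x = -66 and +66 mm in its frame, tops (tapered over the last 10 mm) 84 mm above the table. Origin: centre of the foot's underside, x along the line of the pins.
- pin_base (a point): point midway between the two pins on the riser's flat top, 30 mm above the table
- mould: white plastic mould plate 160 (x) x 60 (y) x 24 (z) mm with eight round through pockets of 20 mm in two rows, and a through hole of 13 mm at each end (x = -66 and +66 mm) for the locating pins. Lies flat; the same after a half turn. About 0.18 kg. Origin: centre of the underside.
- cover: white plastic cover plate 160 (x) x 60 (y) x 18 (z) mm, plain but for a through hole of 13 mm at each end (x = -66 and +66 mm) for the locating pins. Lies flat; the same after a half turn. About 0.15 kg. Origin: centre of the underside.
- stand: steel hook stand, fixed: two posts and a crossbar (420 mm wide, top 250 mm above the table, face 64 mm behind the hooks' lowest points) with three hooks in a row along y, 125 mm apart, pointing to its -x (to the robot). A hook is an 8 mm bar, slightly downhill to its lowest point, then up to a tip 30 mm nearer the robot and 22 mm higher. Origin: on the table under the middle hook's lowest point.
- hook0 (a point): lowest point, on the centre line, of one of the three hooks, 225 mm above the table. The stand's axes.
- hook1 (a point): lowest point, on the centre line, of one of the three hooks, 225 mm above the table. The stand's axes.
- hook2 (a point): lowest point, on the centre line, of one of the three hooks, 225 mm above the table. The stand's axes.
- pail0: grey pail, rim 80 mm wide, 60 mm high, foot 64 mm, with a rigid handle of 9 mm round bar arching over it in its y-z plane: the bar's centre line peaks over the middle, 130 mm above the foot, sloping straight to 122 mm at y = +-46 mm, then down to the rim; 65 mm clear between rim and handle. 0.12 kg. Origin: centre of the foot, z up. May be absent (None).
- pail1: grey pail, rim 80 mm wide, 60 mm high, foot 64 mm, with a rigid handle of 9 mm round bar arching over it in its y-z plane: the bar's centre line peaks over the middle, 130 mm above the foot, sloping straight to 122 mm at y = +-46 mm, then down to the rim; 65 mm clear between rim and handle. 0.12 kg. Origin: centre of the foot, z up. May be absent (None).
- pail2: grey pail, rim 80 mm wide, 60 mm high, foot 64 mm, with a rigid handle of 9 mm round bar arching over it in its y-z plane: the bar's centre line peaks over the middle, 130 mm above the foot, sloping straight to 122 mm at y = +-46 mm, then down to the rim; 65 mm clear between rim and handle. 0.12 kg. Origin: centre of the foot, z up. May be absent (None).
- pail0_grip (a point): top of pail0's handle: centre line of the bar over the middle of the pail, 130 mm above the foot
- pail1_grip (a point): top of pail1's handle: centre line of the bar over the middle of the pail, 130 mm above the foot
- pail2_grip (a point): top of pail2's handle: centre line of the bar over the middle of the pail, 130 mm above the foot
- valve (a joint): angle of the air valve's lever, rad: 0 = off, leaning towards the robot (-x); 1.0 = on, leaning away (+x). It turns stiffly and stays where it is left; push its upper end.
- valve_tip (a point): upper end of the air valve's lever (80 mm long steel lever on a small aluminium block, left of the plates): centre of its 26 mm ball, 92 mm above the table at either end of the swing, 102 mm at mid swing, when the lever is upright; the lever pivots 22 mm above the table
- jar: amber glass jar, 44 mm wide, 60 mm high, bystander; origin: centre of the underside
- bottle: white bottle with black cap, 60 mm wide, 160 mm high, bystander; origin: centre of the underside
- collar: steel ring, 48 mm wide, 18 mm high, bystander; origin: centre of the underside
- beaker: clear beaker, 72 mm wide, 90 mm high, bystander; origin: centre of the underside
Mind the look-alikes: they are no part of the job. Leave any orange look-alike of the pail1 alone.

How it is judged:
By the outcome, as a careful person would: the job done as asked, in the order asked, and still so for the second after the job is handed in, with the robot touching nothing.
Of pail0, pail1, pail2 only 2 to 3 are there at a start; the rules pass over those that are not, and their reading is None.
At some moment in a run one of mould, cover, pail0, pail1, pail2 may be knocked a few centimetres aside while the robot is not near it.
It also fails if it takes over 210 s, if anything falls off the work surface, if the arm or the gripper's body presses on something with over 40 N, if the wrist force passes 120 N, or if a joint passes its speed limit or range.

## Working session

There is one attempt and no reset: what is moved stays moved. The work goes in short steps, Python scripts to look and compute and a shell command to move; the robot and the scene stay as the last step left them, time stands still between calls to the robot, and variables do not carry over. Pictures are saved under pics/ and viewed, at most 14 in all, crops included, and the job is handed in when it is done.

```bash
mkdir -p pics
cat > h.py <<'E'
import numpy as np, cv2
from workcell import observe, grab_frame
from scipy.spatial.transform import Rotation as R
def save(f,n): cv2.imwrite('pics/'+n,cv2.cvtColor(f['pixels'],cv2.COLOR_RGB2BGR))
def pts(f):
    if 'extrinsics' in f: T=f['extrinsics']
    else:
        s=f['s']; T=np.eye(4); T[:3,:3]=R.from_rotvec(s['tool_rot']).as_matrix(); T[:3,3]=s['tool_pos']; T=T@f['tool_from_camera']
    z=f['range_z']; v,u=np.mgrid[:400,:640]
    P=np.stack([(u-f['cx'])/f['fx']*z,(v-f['cy'])/f['fy']*z,z],-1)
    W=P@T[:3,:3].T+T[:3,3]; W[z==0]=np.nan
    return W
def grab(n):
    s=observe(); f=grab_frame(n); f['s']=s; return f,pts(f)
E
python3 - <<'E'
from h import *
for n in('scene','top'):
    f,W=grab(n); save(f,n+'0.png'); np.save(n+'0.npy',W); print(f['fx'],np.round(f['extrinsics'],3))
s=observe();print({k:np.round(v,3) for k,v in s.items()}); print(np.round(R.from_rotvec(s['tool_rot']).as_matrix(),3))
E
```

```text
471.7809506642394 [[-0.562  0.542 -0.626  1.369]
 [ 0.827  0.365 -0.427  0.554]
 [-0.003 -0.757 -0.653  1.037]
 [ 0.     0.     0.     1.   ]]
508.26659831466856 [[ 0.003 -0.99   0.141  0.238]
 [-1.    -0.002  0.004 -0.052]
 [-0.003 -0.141 -0.99   1.885]
 [ 0.     0.     0.     1.   ]]
{'time_s': np.float64(0.1), 'qpos': array([ 1.181,  0.469, -0.049,  1.534,  0.024,  1.141, -0.082]), 'qd': array([-0.001,  0.   , -0.002, -0.002, -0.   , -0.   , -0.001]), 'tau': array([ 1.0000e-03, -5.0917e+01, -8.1000e-02, -2.3683e+01, -6.2000e-02,
        3.5000e-02,  0.0000e+00]), 'tool_pos': array([ 0.238, -0.631,  0.244]), 'tool_rot': array([-3.089e+00, -5.630e-01,  1.000e-03]), 'wrist_force': array([0.733, 0.603, 0.506]), 'torque': array([ 0.019,  0.001, -0.005]), 'gripper_force': np.float64(0.0), 'gripper_width': np.float64(0.997)}
[[ 0.936  0.353 -0.001]
 [ 0.353 -0.936  0.002]
 [-0.    -0.002 -1.   ]]
```

View pics/top0.png

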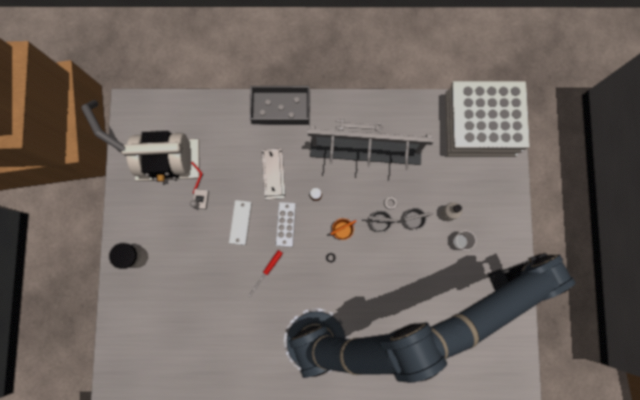

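View pics/scene0.png

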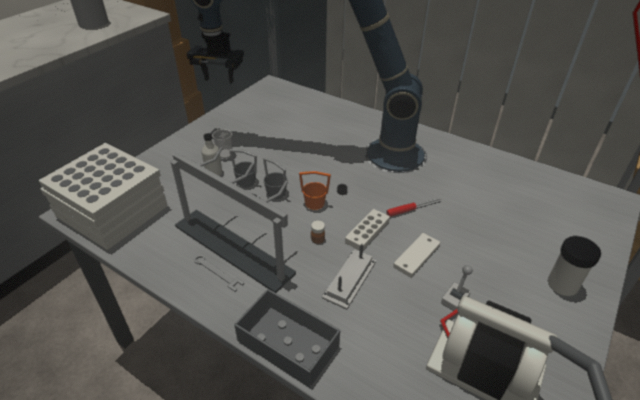

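The top view shows the cover at (240,222), mould at (286,224), fixture at (273,173), valve at (201,200), grey pails at (380,221) and (413,218), the orange look-alike at (342,229) and the stand at (370,150). Only two grey pails are present. The scene view confirms this.

Run:
```python
from h import *
W=np.load('top0.npy'); f=cv2.imread('pics/top0.png').astype(int)
print('table',np.round(W[260,200],3))
def blob(n,x0,y0,x1,y1,zlo,zhi,m=None):
    w=W[y0:y1,x0:x1]; k=(w[...,2]>zlo)&(w[...,2]<zhi)
    p=w[k].astype(np.float32)
    if len(p)<4: print(n,len(p));return
    r=cv2.minAreaRect(p[:,:2]*1000)
    print(n,len(p),np.round(p.mean(0),3),np.round(r[0]),np.round(r[1]),round(r[2]),'zmax',p[:,2].max().round(3))
blob('cover',226,195,255,250,.008,.03)
blob('mould',272,197,299,250,.012,.035)
blob('fix',258,142,290,205,.02,.05)
blob('pins',258,142,290,205,.055,.1)
blob('valve',188,182,212,212,.07,.13)
blob('pails',362,200,435,240,.04,.075); blob('pailL',362,200,396,240,.04,.075); blob('pailR',399,200,427,240,.04,.075)
blob('handles',360,195,440,240,.1,.15)
blob('hooks',310,150,420,185,.2,.28)
blob('bar',300,120,440,150,.23,.28)
blob('orange',326,212,360,245,.04,.15)
blob('bottle',440,195,466,225,.1,.2);blob('beaker',445,228,480,255,.05,.12);blob('jar',305,180,325,202,.03,.09)
```

```text
table [ 0.289  0.431 -0.004]
cover 753 [0.43  0.281 0.018] [430. 285.] [100. 202.] 90 zmax 0.03
mould 532 [0.423 0.114 0.024] [428. 122.] [ 81. 191.] 88 zmax 0.035
fix 693 [0.608 0.162 0.031] [594. 160.] [214.  79.] 10 zmax 0.05
pins 17 [0.616 0.163 0.075] [613. 163.] [137.   9.] 5 zmax 0.09
valve 46 [0.488 0.433 0.104] [488. 435.] [25. 23.] 26 zmax 0.117
pails 198 [ 0.442 -0.306  0.056] [ 437. -297.] [ 78. 203.] 5 zmax 0.072
pailL 93 [ 0.436 -0.24   0.056] [ 431. -235.] [77. 78.] 1 zmax 0.069
pailR 104 [ 0.447 -0.364  0.056] [ 440. -358.] [78. 77.] 64 zmax 0.072
handles 154 [ 0.435 -0.293  0.13 ] [ 435. -295.] [ 25. 219.] 4 zmax 0.142
hooks 118 [ 0.622 -0.188  0.237] [ 623. -179.] [259.  66.] 87 zmax 0.256
bar 905 [ 0.693 -0.182  0.247] [ 680. -183.] [420.  80.] 86 zmax 0.264
orange 171 [ 0.403 -0.097  0.089] [403. -97.] [78. 79.] 79 zmax 0.143
bottle 207 [ 0.462 -0.481  0.126] [ 464. -482.] [57. 49.] 15 zmax 0.169
beaker 183 [ 0.362 -0.534  0.078] [ 361. -530.] [71. 69.] 64 zmax 0.103
jar 108 [0.53  0.002 0.057] [531.   2.] [37. 39.] 88 zmax 0.072
```

```bash
python3 -m handwheel '{"linear":[[0,0,-0.02],[0,0,-0.02],[0,0,-0.02]],"turn":[6.9,6.9,6.9]}' -1
python3 -m handwheel '{"linear":[[0.023,-0.038,0],[0.023,-0.038,0],[0.023,-0.038,0],[0.023,-0.038,0],[0.023,-0.038,0],[0.023,-0.038,0],[0.023,-0.038,0],[0.023,-0.038,0],[0.023,-0.038,0],[0.023,-0.038,0]],"turn":[0,0,0,0,0,0,0,0,0,0]}'
python3 -c "
from h import *
f,W=grab('wrist');save(f,'w1.png');np.save('w1.npy',W);print(f['fx'],np.round(f['tool_from_camera'],3))"
python3 -m handwheel '{"linear":[[0,-0.04,0],[0,-0.04,0],[0,-0.04,0],[0,-0.04,0],[0,-0.04,0],[0,-0.04,0],[0,-0.04,0],[0,-0.04,0],[0,-0.04,0],[0,-0.04,0]],"turn":[0,0,0,0,0,0,0,0,0,0]}'
python3 -m handwheel '{"linear":[[0.01,-0.02,0],[0,0,0]],"turn":[0,0]}'
python3 - <<'E'
from h import *
f,W=grab('wrist');save(f,'w2.png');np.save('w2.npy',W);print(f['s']['tool_pos'])
E
python3 -c "
import cv2,numpy as np
cv2.imwrite('pics/both.png',cv2.resize(np.hstack([cv2.imread('pics/w1.png'),cv2.imread('pics/w2.png')]),(800,250)))"
```

```text
time_s: 0.35
tool_pos: [0.2381, -0.6311, 0.3043]
tool_rot: [-3.14, 0.01, 0.001]
wrist_force: [0.4, 0.3, 0.7]
gripper_width: 1.003
gripper_force: 0.0
time_s: 1.18
tool_pos: [0.4546, -0.2732, 0.3044]
tool_rot: [3.142, -0.001, -0.001]
wrist_force: [0.6, -1.5, -0.7]
gripper_width: 0.998
gripper_force: 0.0
333.84425448556374 [[ 0.001 -0.956 -0.293  0.082]
 [ 1.     0.001  0.     0.   ]
 [ 0.    -0.293  0.956 -0.14 ]
 [ 0.     0.     0.     1.   ]]
time_s: 2.07
tool_pos: [0.4539, 0.1263, 0.3045]
tool_rot: [3.141, -0.001, 0.0]
wrist_force: [1.4, 0.4, 0.2]
gripper_width: 0.995
gripper_force: 0.0
time_s: 2.23
tool_pos: [0.4645, 0.1502, 0.3047]
tool_rot: [-3.138, -0.013, -0.001]
wrist_force: [0.2, 0.4, 0.1]
gripper_width: 1.005
gripper_force: 0.0
[0.46454703 0.15017988 0.30468708]
```

View pics/both.png

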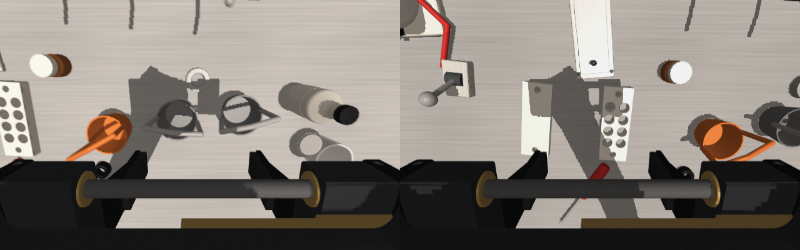

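The left picture (w1) shows the two grey pails near full-frame (275,185) and (390,180), and the collar. The right picture (w2) shows the cover near (860-640,190), the mould near (985-640,195), one pin and the fixture at the top, and the valve.

```bash
cat >> h.py <<'E'
def rect(W,c,half,zlo,zhi,pr=None):
    k=(abs(W[...,0]-c[0])<half[0])&(abs(W[...,1]-c[1])<half[1])&(W[...,2]>zlo)&(W[...,2]<zhi)
    k=cv2.morphologyEx(k.astype(np.uint8),cv2.MORPH_OPEN,np.ones((3,3)))>0
    p=W[k]; 
    if len(p)<5: print(pr,len(p)); return None
    r=cv2.minAreaRect((p[:,:2]*1000).astype(np.float32)); q=np.array(r[1]); a=r[2]
    if q[0]<q[1]: a-=90; q=q[::-1]
    if a<-90:a+=180
    print(pr,len(p),'c',np.round(r[0],1),'size',np.round(q,1),'yaw',round(a,1),'z',np.round(np.median(p[:,2]),4)); return r
E
python3 - <<'E'
from h import *
W=np.load('w2.npy')
t=W[(abs(W[...,0]-.5)<.1)&(abs(W[...,1]-.2)<.1)&(abs(W[...,2])<.01)];print('table',np.median(t[:,2]))
rect(W,(.43,.283),(.1,.06),.009,.03,'cover')
rect(W,(.426,.12),(.1,.06),.014,.035,'mould')
rect(W,(.6,.16),(.13,.06),.022,.04,'fixtop')
rect(W,(.6,.16),(.13,.06),.004,.016,'foot')
rect(W,(.6,.16),(.13,.06),.05,.1,'pins')
rect(W,(.488,.433),(.05,.05),.08,.12,'tip')
E
```

```text
table 0.0002921433194896794
cover 5191 c [429.7 282.5] size [160.3  60.7] yaw -6.5 z 0.0182
mould 4072 c [413.9 114.3] size [178.2  60.3] yaw -3.3 z 0.0241
fixtop 6383 c [560.2 154.3] size [200.1  74.8] yaw 14.5 z 0.0301
foot 2095 c [590.5 162.6] size [142.2  76.1] yaw 4.7 z 0.0102
pins 68 c [548.7 159.4] size [8.5 8.1] yaw -89.9 z 0.0794
tip 647 c [488.9 433.1] size [25.  21.6] yaw 22.7 z 0.1045
```

Run:
```python
from h import *
W=np.load('w2.npy').copy(); im=cv2.imread('pics/w2.png').astype(int)
k=im[...,2]-im[...,0]>50; k=cv2.dilate(k.astype(np.uint8),np.ones((5,5)))>0; W[k]=np.nan
rect(W,(.435,.12),(.095,.045),.021,.027,'mould')
rect(W,(.6,.16),(.13,.06),.027,.033,'riser')
# side edges of mould
m=W[(abs(W[...,2]-.024)<.003)&(abs(W[...,1]-.12)<.05)&(abs(W[...,0]-.43)<.1)]
e=[]
for x in np.arange(.37,.505,.01):
    p=m[abs(m[:,0]-x)<.003]
    if len(p): print(round(x,3),p[:,1].min().round(4),p[:,1].max().round(4))
print(m[:,0].min(),m[:,0].max())
m=W[(abs(W[...,2]-.03)<.002)&(abs(W[...,1]-.16)<.06)&(W[...,0]>.5)]
for x in np.arange(.53,.68,.015):
    p=m[abs(m[:,0]-x)<.004]
    if len(p): print('r',round(x,3),p[:,1].min().round(4),p[:,1].max().round(4))
```

```text
mould 3770 c [422.8 113.8] size [160.5  60.3] yaw -3.3 z 0.0242
riser 5628 c [592.6 162.7] size [126.2  56. ] yaw 4.7 z 0.0302
0.37 0.0869 0.1466
0.38 0.0871 0.1454
0.39 0.0863 0.1455
0.4 0.0852 0.1443
0.41 0.0844 0.1444
0.42 0.0839 0.1432
0.43 0.0843 0.1434
0.44 0.0835 0.1422
0.45 0.0827 0.1424
0.46 0.0822 0.1412
0.47 0.0812 0.1413
0.48 0.0805 0.1403
0.49 0.0802 0.1403
0.5 0.0796 0.1394
0.3412000362082082 0.5040788342034921
r 0.53 0.1305 0.1857
r 0.545 0.1306 0.1868
r 0.56 0.1322 0.1877
r 0.575 0.1337 0.1888
r 0.59 0.1352 0.1907
r 0.605 0.1355 0.1915
r 0.62 0.1369 0.1934
r 0.635 0.1384 0.1941
r 0.65 0.1398 0.195
```

```bash
cat >> h.py <<'E'
def to(x,y,z,yaw):
    s=observe(); M=R.from_rotvec(s['tool_rot']).as_matrix(); y0=np.degrees(np.arctan2(M[1,0],M[0,0]))
    t=y0-yaw; t=(t+90)%180-90; yf=np.radians(y0-t); 
    d=np.array([x,y,z])-s['tool_pos']; c,sn=np.cos(yf),np.sin(yf)
    print('t%.1f'%s['time_s'],'pos',np.round(s['tool_pos'],4),'yaw %.2f'%y0,'| TURN %.2f'%t,'then LIN',np.round([c*d[0]+sn*d[1],sn*d[0]-c*d[1],-d[2]],4),'tilt',np.round(M[:2,2],3))
E
python3 -c "
from h import *
to(.4228,.1138,.025,-3.3)"
```

```text
t2.3 pos [0.4643 0.147  0.3042] yaw 0.26 | TURN 3.56 then LIN [-0.0395  0.0355  0.2792] tilt [-0.001  0.001]
```

```bash
python3 -m handwheel '{"linear":[[0,0,0],[-0.02,0.018,0],[-0.0195,0.0175,0],[0,0,0.03],[0,0,0.03],[0,0,0.03],[0,0,0.03],[0,0,0],[0,0,0]],"turn":[3.56,0,0,0,0,0,0,0,0]}' -1
python3 - <<'E'
from h import *
to(.4228,.1138,.025,-3.3)
f,W=grab('wrist'); im=f['pixels'].astype(int)
k=im[...,0]-im[...,2]>50; W[cv2.dilate(k.astype(np.uint8),np.ones((5,5)))>0]=np.nan
m=W[(abs(W[...,2]-.024)<.003)&(abs(W[...,1]-.12)<.06)&(abs(W[...,0]-.43)<.1)]
for x in (.43,.45,.47,.49):
    p=m[abs(m[:,0]-x)<.003]
    if len(p): print(x,p[:,1].min().round(4),p[:,1].max().round(4))
print(m[:,0].max())
E
```

```text
time_s: 3.03
tool_pos: [0.4219, 0.1103, 0.1838]
tool_rot: [3.139, -0.101, -0.006]
wrist_force: [0.4, -0.2, 1.7]
gripper_width: 0.999
gripper_force: 0.0
t3.0 pos [0.4219 0.1103 0.1838] yaw -3.69 | TURN -0.39 then LIN [ 0.0007 -0.0036  0.1588] tilt [-0.004 -0.001]
0.43 0.0839 0.1435
0.45 0.0822 0.1426
0.47 0.0813 0.1415
0.49 0.0806 0.1401
0.5298062402659924
```

```bash
python3 -m handwheel '{"linear":[[0,-0.0036,0.03],[0,0,0.03],[0,0,0.03],[0,0,0.025],[0,0,0.02],[0,0,0.015],[0,0,0.008],[0,0,0],[0,0,0],[0,0,0]],"turn":[-0.39,0,0,0,0,0,0,0,0,0]}' -1
python3 -c "
from h import *
to(.4228,.1138,.025,-3.3)"
python3 -m handwheel '{"linear":[[0,0,0],[0,0,0],[0,0,0],[0,0,0],[0,0,0],[0,0,0],[0,0,0],[0,0,0]],"turn":[0,0,0,0,0,0,0,0]}' 1 30
python3 -c "
from h import *
to(.6145,.1647,.15,4.7)"
```

```text
time_s: 3.92
tool_pos: [0.4245, 0.1157, 0.028]
tool_rot: [-3.14, 0.088, -0.005]
wrist_force: [0.5, 0.3, -0.3]
gripper_width: 0.996
gripper_force: 0.0
t3.9 pos [0.4245 0.1157 0.028 ] yaw -3.22 | TURN 0.08 then LIN [-0.0016  0.002   0.003 ] tilt [0.003 0.001]
time_s: 4.58
tool_pos: [0.423, 0.115, 0.0267]
tool_rot: [3.139, -0.088, -0.0]
wrist_force: [0.0, -2.4, 4.3]
gripper_width: 0.686
gripper_force: 30.0
t4.6 pos [0.423  0.115  0.0267] yaw -3.21 | TURN -7.91 then LIN [ 0.1949 -0.0339 -0.1233] tilt [-0.    -0.001]
```

```bash
python3 -m handwheel '{"linear":[[0,0,-0.01],[0,0,-0.025],[0,0,-0.03],[0,0,-0.03],[0,0,-0.035],[0,0,-0.015],[0,0,0]],"turn":[0,0,0,-4,-3.9,0,0]}'
python3 -m handwheel '{"linear":[[0.01,0,0],[0.02,0,0],[0.02,0,0],[0.02,-0.01,0],[0.02,-0.01,0],[0.01,-0.01,0],[0.005,-0.004,0],[0,0,0],[0,0,0],[0,0,0]],"turn":[0,0,0,0,0,0,0,0,0,0]}'
python3 - <<'E'
from h import *
to(.6145,.1647,.15,4.7)
f,W=grab('wrist'); save(f,'w3.png');np.save('w3.npy',W)
E
```

```text
time_s: 5.17
tool_pos: [0.4251, 0.1166, 0.1752]
tool_rot: [-3.137, -0.129, -0.013]
wrist_force: [1.1, 0.8, -2.9]
gripper_width: 0.687
gripper_force: 30.0
time_s: 6.0
tool_pos: [0.5238, 0.157, 0.1705]
tool_rot: [3.138, 0.129, -0.004]
wrist_force: [0.1, -0.4, -1.3]
gripper_width: 0.687
gripper_force: 30.0
t6.0 pos [0.5238 0.157  0.1705] yaw 4.69 | TURN -0.01 then LIN [ 0.0911 -0.0002  0.0205] tilt [-0.002 -0.001]
```

View pics/w3.png

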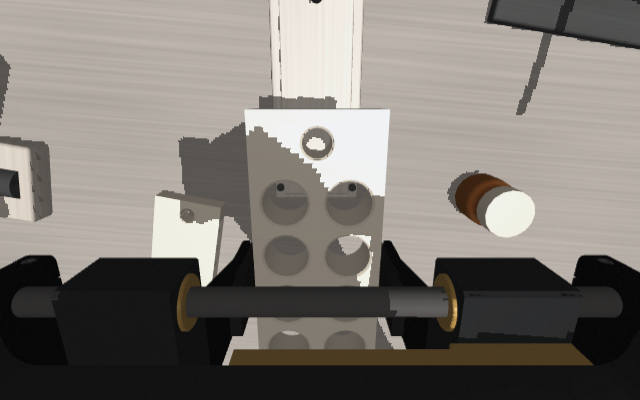

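The picture shows the mould held by its sides: front hole at (317,143), front edge from (245,109) to (390,109), and the far pin's top at (316,0).

```bash
cat >> h.py <<'E'
def tool(W,s): return (W-s['tool_pos'])@R.from_rotvec(s['tool_rot']).as_matrix()
def plate(T,z0,front=.076):
    """held plate in tool frame: z0 = tool z of its top"""
    m=T[(abs(T[...,2]-z0)<.005)&(abs(T[...,1])<.04)&(T[...,0]>.02)&(T[...,0]<.1)]
    z=np.median(m[:,2]); e=[]
    for x in np.arange(.03,.078,.004):
        p=m[abs(m[:,0]-x)<.003]
        if len(p)>20: e.append([x,(p[:,1].min()+p[:,1].max())/2,np.ptp(p[:,1]),p[:,2].mean()])
    e=np.array(e); a=np.polyfit(e[:,0],e[:,1],1)
    print('top z',z,'front x',np.percentile(m[:,0],99.5),'width',e[:,2].mean(),'mid y at hole',np.polyval(a,.066),'slope deg',np.degrees(a[0]),'z slope',np.polyfit(e[:,0],e[:,3],1)[0])
E
python3 - <<'E'
from h import *
W=np.load('w3.npy'); s=observe(); T=tool(W,s)
plate(T,.003)
print(T[143-18,317],T[120,280],T[120,360])
E
```

```text
top z 0.002981163566371604 front x 0.079306883077484 width 0.060074587680309814 mid y at hole 0.00035042700104210976 slope deg -0.1573448083220714 z slope -0.010891878940527445
[0.07287118 0.00051497 0.00304019] [ 0.07486393 -0.01493042  0.00345556] [0.0749644  0.01829584 0.00215872]
```

Run:
```python
from h import *
W=np.load('w3.npy'); 
m=W[(abs(W[...,2]-.03)<.003)&(abs(W[...,1]-.16)<.05)&(W[...,0]>.5)]
e=[]
for x in np.arange(.6,.72,.01):
    p=m[abs(m[:,0]-x)<.004]
    if len(p)>20: e.append([x,(p[:,1].min()+p[:,1].max())/2,np.ptp(p[:,1])])
e=np.array(e);print(np.round(e,4)); a=np.polyfit(e[:,0],e[:,1],1);print(np.degrees(np.arctan(a[0])),np.polyval(a,.6145))
m=W[(W[...,2]>.05)&(W[...,2]<.1)&(abs(W[...,1]-.17)<.03)&(W[...,0]>.62)];print(len(m),m.mean(0) if len(m) else '')
f,W=grab('top')
m=W[(W[...,2]>.045)&(W[...,2]<.1)&(abs(W[...,1]-.165)<.04)&(W[...,0]>.64)&(W[...,0]<.72)];print(len(m),m.mean(0) if len(m) else '')
```

```text
[[0.6    0.1635 0.0551]
 [0.61   0.1643 0.056 ]
 [0.62   0.1647 0.0562]
 [0.63   0.1659 0.0564]
 [0.64   0.1667 0.0557]
 [0.65   0.1671 0.0559]
 [0.66   0.1684 0.0562]
 [0.67   0.1687 0.0561]
 [0.68   0.1623 0.041 ]]
1.659868053379101 0.16499515721655983
0 
13 [0.67752214 0.1674931  0.06653365]
```

```bash
python3 -m handwheel '{"linear":[[0.01,0,0],[0.02,0,0],[0.02,0,0],[0.01,0,0],[0,0,0],[0,0,0],[0,0,0]],"turn":[0,0,0,0,0,0,0]}'
python3 - <<'E'
from h import *
f,W=grab('wrist'); save(f,'w4.png'); s=f['s']; to(.6145,.1647,.15,4.7)
T=tool(W,s); plate(T,.003)
k=(W[...,2]>.045)&(W[...,2]<.09)&(abs(W[...,1]-.17)<.03)&(W[...,0]>.65)&(W[...,0]<.71)
t=k&(W[...,2]>.078)
print(k.sum(),t.sum(),'pin tip world',np.nanmedian(W[t],0),'all',W[k].mean(0),W[k][:,2].max(),'tool',np.median(T[t],0))
E
```

```text
time_s: 6.68
tool_pos: [0.5835, 0.1628, 0.1712]
tool_rot: [3.138, 0.13, -0.002]
wrist_force: [-0.4, 0.4, -2.0]
gripper_width: 0.683
gripper_force: 30.0
t6.7 pos [0.5835 0.1629 0.1714] yaw 4.74 | TURN 0.04 then LIN [0.0311 0.0007 0.0214] tilt [-0.001 -0.001]
top z 0.0025937514699132572 front x 0.07945651948700583 width 0.060123292846117095 mid y at hole 0.00039930591785476943 slope deg 0.00045257459493023455 z slope -0.012301395743352324
197 110 pin tip world [0.67988261 0.16976612 0.08209253] all [0.67943725 0.16978826 0.07791807] 0.08583228435567283 tool [0.09675061 0.00128183 0.08900174]
```

```bash
python3 -m handwheel '{"linear":[[0.015,0.0009,0],[0.0162,0,0.01],[0,0,0.02],[0,0,0.02],[0,0,0],[0,0,0],[0,0,0]],"turn":[0,0,0,0,0,0,0]}'
python3 - <<'E'
from h import *
for i in range(3): to(.6143,.1645,.057,4.7)
f,W=grab('wrist'); save(f,'w5.png')
E
```

```text
time_s: 7.32
tool_pos: [0.616, 0.165, 0.1227]
tool_rot: [-3.138, -0.13, -0.002]
wrist_force: [-0.8, -0.2, -2.3]
gripper_width: 0.687
gripper_force: 30.0
t7.3 pos [0.616  0.165  0.1227] yaw 4.73 | TURN 0.03 then LIN [-0.0017  0.0003  0.0657] tilt [0.001 0.   ]
t7.3 pos [0.616  0.165  0.1227] yaw 4.73 | TURN 0.03 then LIN [-0.0017  0.0003  0.0657] tilt [0.001 0.   ]
t7.3 pos [0.616  0.165  0.1227] yaw 4.73 | TURN 0.03 then LIN [-0.0017  0.0003  0.0657] tilt [0.001 0.   ]
```

View pics/w5.png

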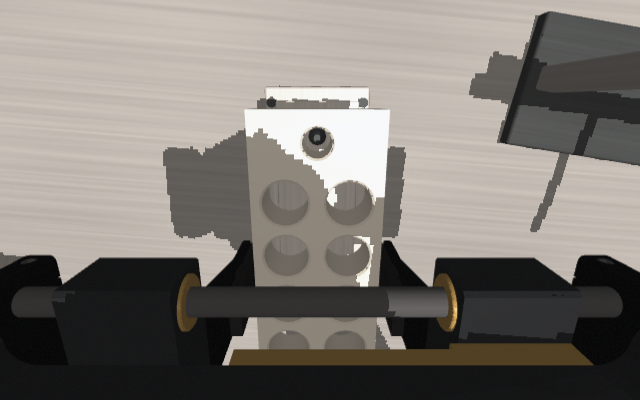

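The pin tip shows inside the front hole at (317,136). Allowing for perspective, it is aligned within about 0.5 mm, so I'll lower.

```bash
python3 -m handwheel '{"linear":[[0,0,0.008],[0,0,0.008],[0,0,0.008],[0,0,0.008],[0,0,0.006],[0,0,0],[0,0,0]],"turn":[0,0,0,0,0,0,0]}'
python3 -c "
from h import *
to(.6143,.1645,.057,4.7)"
```

```text
time_s: 7.95
tool_pos: [0.6155, 0.1645, 0.0828]
tool_rot: [3.139, 0.129, -0.002]
wrist_force: [0.4, -0.9, -2.5]
gripper_width: 0.688
gripper_force: 30.0
t8.0 pos [0.6155 0.1645 0.0828] yaw 4.71 | TURN 0.01 then LIN [-0.0012 -0.0001  0.0258] tilt [-0.001 -0.   ]
```

```bash
python3 -m handwheel '{"linear":[[0,0,0.008],[0,0,0.008],[0,0,0.006],[0,0,0.003],[0,0,0.001],[0,0,0],[0,0,0]],"turn":[0,0,0,0,0,0,0]}'
python3 -c "
from h import *
to(.6143,.1645,.057,4.7)"
```

```text
time_s: 8.53
tool_pos: [0.6162, 0.1646, 0.0577]
tool_rot: [-3.139, -0.129, -0.001]
wrist_force: [-0.2, -0.6, -2.4]
gripper_width: 0.686
gripper_force: 30.0
t8.5 pos [0.6162 0.1646 0.0577] yaw 4.70 | TURN 0.00 then LIN [-0.0019 -0.      0.0007] tilt [0.001 0.   ]
```

```bash
python3 -m handwheel '{"linear":[[0,0,0.001],[0,0,0.0005],[0,0,0]],"turn":[0,0,0]}'
python3 -m handwheel '{"linear":[[0,0,0],[0,0,0],[0,0,0],[0,0,0],[0,0,0],[0,0,-0.02],[0,0,-0.035],[0,0,-0.04],[0,0,-0.04],[0,0,-0.04]],"turn":[0,0,0,0,0,0,0,0,0,0]}' -1
python3 -m handwheel '{"linear":[[0,0,-0.03],[-0.03,0,-0.03],[-0.04,0,0],[-0.04,0,0],[-0.04,0,0],[-0.02,0,0],[0,0,0],[0,0,0],[0,0,0]],"turn":[0,0,0,0,0,0,0,0,0]}'
python3 - <<'E'
from h import *
f,W=grab('wrist'); save(f,'w6.png');np.save('w6.npy',W)
rect(W,(.6,.165),(.1,.06),.047,.06,'mouldtop')
rect(W,(.43,.282),(.1,.06),.011,.025,'cover')
to(.4297,.2825,.0225,-6.5)
E
```

```text
time_s: 8.78
tool_pos: [0.6162, 0.1647, 0.0568]
tool_rot: [-3.139, -0.129, -0.002]
wrist_force: [-0.7, -0.5, 2.3]
gripper_width: 0.688
gripper_force: 30.0
time_s: 9.62
tool_pos: [0.6155, 0.1645, 0.2327]
tool_rot: [-3.139, -0.129, 0.001]
wrist_force: [0.5, 0.3, 0.5]
gripper_width: 0.999
gripper_force: 0.0
time_s: 10.37
tool_pos: [0.4479, 0.1506, 0.2909]
tool_rot: [-3.139, -0.128, -0.002]
wrist_force: [-0.4, -0.1, 1.0]
gripper_width: 1.001
gripper_force: 0.0
mouldtop 3851 c [581.7 161.6] size [91.6 60. ] yaw 4.6 z 0.0541
cover 5934 c [429.6 282.7] size [160.5  60.7] yaw -6.6 z 0.0182
t10.4 pos [0.4481 0.1506 0.2907] yaw 4.66 | TURN 11.16 then LIN [-0.0332 -0.129   0.2682] tilt [0.001 0.001]
```

```bash
python3 -m handwheel '{"linear":[[0,0,0],[0,0,0],[-0.01,-0.03,0.02],[-0.01,-0.035,0.03],[-0.01,-0.035,0.03],[-0.003,-0.029,0.02],[0,0,0],[0,0,0]],"turn":[5.6,5.56,0,0,0,0,0,0]}'
python3 -c "
from h import *
to(.4297,.2825,.0245,-6.5)"
```

```text
time_s: 11.08
tool_pos: [0.4298, 0.2756, 0.1958]
tool_rot: [3.137, -0.172, -0.006]
wrist_force: [0.6, 0.1, 0.6]
gripper_width: 1.0
gripper_force: 0.0
t11.1 pos [0.4298 0.2756 0.1958] yaw -6.28 | TURN 0.22 then LIN [-0.0009 -0.0068  0.1713] tilt [-0.004 -0.   ]
```

```bash
python3 -m handwheel '{"linear":[[0,-0.0065,0.03],[0,0,0.035],[0,0,0.03],[0,0,0.025],[0,0,0.025],[0,0,0.015],[0,0,0.008],[0,0,0],[0,0,0],[0,0,0]],"turn":[0.2,0,0,0,0,0,0,0,0,0]}'
python3 -c "
from h import *
to(.4297,.2825,.0245,-6.5)"
```

```text
time_s: 11.92
tool_pos: [0.4321, 0.2809, 0.0308]
tool_rot: [-3.135, 0.184, -0.003]
wrist_force: [-0.9, 1.0, 0.0]
gripper_width: 0.998
gripper_force: 0.0
t11.9 pos [0.4321 0.2809 0.0308] yaw -6.71 | TURN -0.21 then LIN [-0.0026 -0.0013  0.0063] tilt [0.002 0.001]
```

Now descend to grasp height, close, lift, and carry towards the fixture.

```bash
python3 -m handwheel '{"linear":[[-0.002,-0.0013,0.003],[0,0,0.003],[0,0,0],[0,0,0]],"turn":[0,0,0,0]}'
python3 -m handwheel '{"linear":[[0,0,0],[0,0,0],[0,0,0],[0,0,0],[0,0,0],[0,0,0],[0,0,0],[0,0,0]],"turn":[0,0,0,0,0,0,0,0]}' 1 30
python3 -m handwheel '{"linear":[[0,0,-0.01],[0,0,-0.025],[0,0,-0.03],[0,0,-0.035],[0,0,-0.035],[0,0,-0.02],[0,0,0],[0,0,0]],"turn":[0,0,0,-5.6,-5.6,0,0,0]}'
python3 -c "
from h import *
to(.59,.1625,.185,4.7)"
```

```text
time_s: 12.25
tool_pos: [0.429, 0.2821, 0.0237]
tool_rot: [3.136, -0.182, 0.0]
wrist_force: [0.5, 0.4, -0.3]
gripper_width: 1.001
gripper_force: 0.0
time_s: 12.92
tool_pos: [0.4289, 0.2818, 0.0235]
tool_rot: [3.136, -0.183, -0.0]
wrist_force: [-0.6, -2.5, 1.4]
gripper_width: 0.69
gripper_force: 29.7
time_s: 13.58
tool_pos: [0.4295, 0.283, 0.1801]
tool_rot: [-3.137, -0.125, -0.005]
wrist_force: [0.1, -0.1, -2.1]
gripper_width: 0.693
gripper_force: 29.7
t13.6 pos [0.4295 0.283  0.1801] yaw 4.55 | TURN -0.15 then LIN [ 0.1501  0.1332 -0.0049] tilt [0.003 0.002]
```

```bash
python3 -m handwheel '{"linear":[[0.01,0.01,0],[0.02,0.02,0],[0.03,0.03,0],[0.03,0.03,0],[0.03,0.025,0],[0.02,0.013,0],[0.005,0.005,0],[0,0,0],[0,0,0],[0,0,0]],"turn":[-0.15,0,0,0,0,0,0,0,0,0]}'
python3 - <<'E'
from h import *
f,W=grab('wrist'); save(f,'w7.png'); s=f['s']; to(.6143,.1645,.185,4.7)
T=tool(W,s); plate(T,.0055)
k=(W[...,2]>.06)&(W[...,2]<.09)&(abs(W[...,1]-.17)<.03)&(W[...,0]>.65)&(W[...,0]<.71)
t=k&(W[...,2]>.078)
print(t.sum(),'pin tip world',np.nanmedian(W[t],0),'tool',np.median(T[t],0))
E
```

```text
time_s: 14.42
tool_pos: [0.5812, 0.1641, 0.1776]
tool_rot: [-3.138, -0.133, 0.004]
wrist_force: [-1.3, -0.6, -1.7]
gripper_width: 0.688
gripper_force: 29.7
t14.5 pos [0.5814 0.1642 0.178 ] yaw 4.89 | TURN 0.19 then LIN [ 0.0329  0.0024 -0.007 ] tilt [-0.002  0.   ]
top z 0.00551337772007418 front x 0.09963343095015567 width 0.060165638961428576 mid y at hole 0.003025968691398014 slope deg 2.110507207780453 z slope 0.0046070554316534
18 pin tip world [0.68252411 0.16888037 0.08089655] tool [0.10163485 0.00392854 0.09650652]
```

View pics/w7.png

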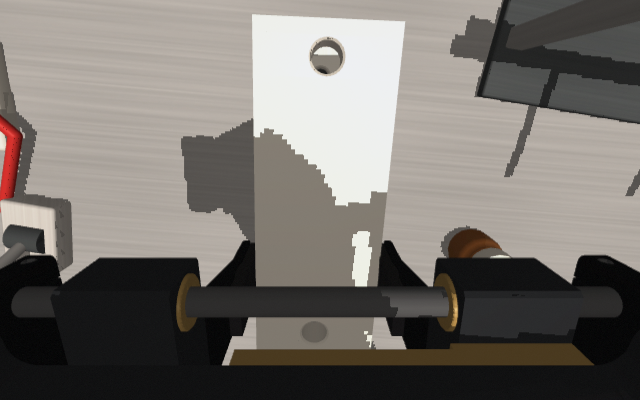

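The cover had been knocked: it is held off-centre, about 35 mm forward, with its front hole at (327,56) and rear hole at (314,332). I'll measure its pose in the hand.

```bash
cat >> h.py <<'E'
def cov(W,s,px):
    T=tool(W,s)
    k=(abs(T[...,2]-.0055)<.004)&(abs(T[...,1])<.045)&(T[...,0]>.02)&(T[...,0]<.14)
    m=T[k]; e=[]
    for x in np.arange(.03,.11,.006):
        p=m[abs(m[:,0]-x)<.003]
        if len(p)>20: e.append([x,(p[:,1].min()+p[:,1].max())/2,np.ptp(p[:,1])])
    e=np.array(e); a=np.polyfit(e[:,0],e[:,1],1); print(np.round(e[:,2].mean(),4),'front x',np.percentile(m[:,0],[99,99.9]))
    r=cv2.minAreaRect((m[:,:2]*1000).astype(np.float32)); print('rect',r)
    print('slope deg',np.degrees(np.arctan(a[0])),'ztop',np.median(m[:,2]),'y0',a[1])
    # hole from top-surface ring
    h=[]
    v,u=px
    ring=k[v-20:v+20,u-22:u+22]; c,_=cv2.findContours((~ring).astype(np.uint8),cv2.RETR_EXTERNAL,cv2.CHAIN_APPROX_NONE)
    c=max(c,key=cv2.contourArea); (cx,cy),rad=cv2.minEnclosingCircle(c); print('hole px',cx+u-22,cy+v-20,rad)
    C=f_ray(cx+u-22,cy+v-20,np.median(m[:,2])); print('hole tool',C)
def f_ray(u,v,z,f=None):
    f=f or F; Tc=f['tool_from_camera']; d=Tc[:3,:3]@[(u-f['cx'])/f['fx'],(v-f['cy'])/f['fy'],1]
    return Tc[:3,3]+d*(z-Tc[2,3])/d[2]
E
python3 - <<'E'
import h; from h import *
f,W=grab('wrist'); h.F=f; save(f,'w8.png'); to(.6143,.1645,.185,4.7); cov(W,f['s'],(56,327))
print(f_ray(314,332,.0055))
E
```

```text
t14.5 pos [0.5817 0.1641 0.1783] yaw 4.87 | TURN 0.17 then LIN [ 0.0326  0.0022 -0.0067] tilt [-0.001  0.   ]
0.0602 front x [0.11332082 0.11449872]
rect ((66.5682373046875, 3.1758575439453125), (95.33243560791016, 60.47391891479492), 2.2890079021453857)
slope deg 2.2207491598995306 ztop 0.005551432186123791 y0 0.0005498808159266268
hole px 326.5 56.68181800842285 16.689409255981445
hole tool [0.0996858  0.00438142 0.00555143]
[-0.03178291 -0.00084891  0.0055    ]
```

```bash
python3 -m handwheel '{"linear":[[0,0,0],[0,0,0.015],[0,0,0.02],[0,0,0.015],[0,0,0],[0,0,0],[0,0,0]],"turn":[-2.1,0,0,0,0,0,0]}'
python3 - <<'E'
import h; from h import *
to(.5811,.1622,.125,6.97)
f,W=grab('wrist'); h.F=f; save(f,'w9.png')
cv2.imwrite('pics/w9c.png',cv2.resize(cv2.imread('pics/w9.png')[0:140,220:440],None,fx=3,fy=3))
T=tool(W,f['s']); k=(W[...,2]>.074)&(W[...,2]<.092)&(abs(W[...,1]-.17)<.02)&(abs(W[...,0]-.68)<.02); print(k.sum(),np.median(T[k],0) if k.sum() else '', np.argwhere(k).mean(0) if k.sum() else '')
E
```

```text
time_s: 15.1
tool_pos: [0.5835, 0.1633, 0.1296]
tool_rot: [-3.135, -0.188, -0.003]
wrist_force: [0.4, -0.4, -1.4]
gripper_width: 0.691
gripper_force: 29.7
t15.1 pos [0.5835 0.1633 0.1296] yaw 6.85 | TURN -0.12 then LIN [-0.0025  0.0008  0.0046] tilt [0.002 0.001]
101 [0.0986071  0.00533036 0.04908166] [ 69.43564356 325.53465347]
```

View pics/w9c.png

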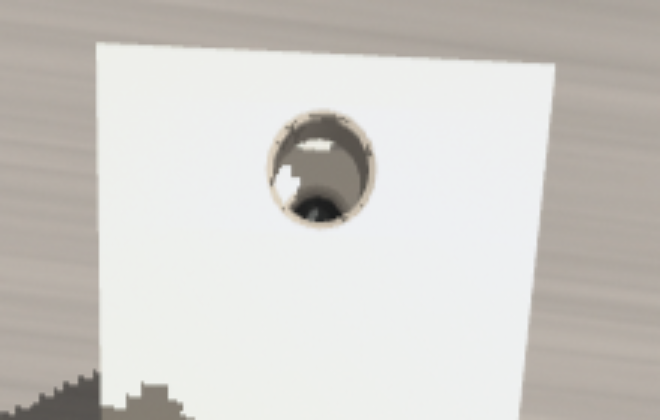

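Run:
```python
import h; from h import *
f,W=grab('wrist'); h.F=f
for v in (69,71,73): print(f_ray(326.5,v,.047))
T=tool(W,f['s']); k=(W[...,2]>.076)&(W[...,2]<.092)&(abs(W[...,1]-.17)<.02)&(abs(W[...,0]-.68)<.02)
print(np.percentile(T[k],[2,98],axis=0));
```

```text
[0.09865412 0.00562704 0.047     ]
[0.09767956 0.00563629 0.047     ]
[0.0967018  0.00564557 0.047     ]
[[0.09660389 0.00196827 0.04515466]
 [0.10023154 0.00819034 0.05340016]]
```

```bash
python3 -m handwheel '{"linear":[[-0.0025,0.0009,0],[0,0,0.008],[0,0,0.008],[0,0,0],[0,0,0],[0,0,0]],"turn":[-0.1,0,0,0,0,0]}'
python3 - <<'E'
import h; from h import *
to(.5811,.1622,.0775,6.97)
f,W=grab('wrist'); h.F=f; save(f,'w10.png')
cv2.imwrite('pics/w10c.png',cv2.resize(cv2.imread('pics/w10.png')[20:360,220:440],None,fx=1.7,fy=1.7))
E
```

```text
time_s: 15.7
tool_pos: [0.5808, 0.1612, 0.1122]
tool_rot: [3.136, 0.189, -0.001]
wrist_force: [0.7, 0.3, -2.0]
gripper_width: 0.689
gripper_force: 29.7
t15.7 pos [0.5808 0.1612 0.1122] yaw 6.89 | TURN -0.08 then LIN [ 0.0004 -0.001   0.0347] tilt [-0. -0.]
```

View pics/w10c.png

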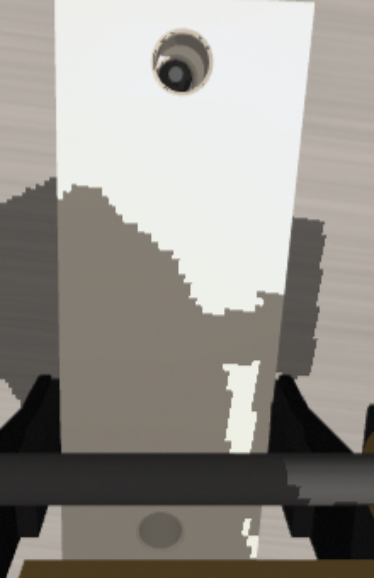

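The pin tip now shows at crop (176,74), inside the hole centred at (182,61).

Run:
```python
import h; from h import *
f,W=grab('wrist'); h.F=f
print(f_ray(323.5,63.5,.029), f_ray(327,56,.0055))
```

```text
[0.09949555 0.0036995  0.029     ] [0.09991849 0.00464112 0.0055    ]
```

```bash
python3 -m handwheel '{"linear":[[0,-0.0009,0],[0,0,0.005],[0,0,0.005],[0,0,0.005],[0,0,0],[0,0,0]],"turn":[-0.08,0,0,0,0,0]}'
python3 -m handwheel '{"linear":[[0,0,0.005],[0,0,0.005],[0,0,0.004],[0,0,0.003],[0,0,0.002],[0,0,0],[0,0,0]],"turn":[0,0,0,0,0,0,0]}'
python3 -c "
from h import *
to(.5811,.1622,.0775,6.97)"
```

```text
time_s: 16.3
tool_pos: [0.5803, 0.1619, 0.0968]
tool_rot: [3.135, 0.191, -0.002]
wrist_force: [-0.2, -0.6, -1.4]
gripper_width: 0.691
gripper_force: 29.7
time_s: 16.88
tool_pos: [0.5807, 0.1621, 0.0784]
tool_rot: [3.136, 0.191, -0.0]
wrist_force: [0.8, 0.3, -0.4]
gripper_width: 0.689
gripper_force: 29.7
t16.9 pos [0.5807 0.1621 0.0784] yaw 6.97 | TURN 0.00 then LIN [ 0.0004 -0.      0.0009] tilt [-0. -0.]
```

```bash
python3 -m handwheel '{"linear":[[0,0,0.001],[0,0,0.0007],[0,0,0]],"turn":[0,0,0]}'
python3 -m handwheel '{"linear":[[0,0,0],[0,0,0],[0,0,0],[0,0,0],[0,0,0],[0,0,-0.02],[0,0,-0.035],[0,0,-0.04],[0,0,-0.04],[0,0,-0.04]],"turn":[0,0,0,0,0,0,0,0,0,0]}' -1
python3 -m handwheel '{"linear":[[0,0,-0.02],[-0.03,0,-0.02],[-0.04,0,0],[-0.04,0,0],[-0.02,0,0],[0,0,0],[0,0,0],[0,0,0]],"turn":[0,0,0,0,0,0,0,0]}'
python3 - <<'E'
from h import *
f,W=grab('wrist'); save(f,'w11.png')
rect(W,(.6,.165),(.1,.06),.063,.079,'covertop')
m=W[(abs(W[...,0]-.6)<.06)&(abs(W[...,1]-.165)<.025)&(W[...,2]>.06)&(W[...,2]<.08)]
A=np.c_[m[:,:2]-[.6,.165],np.ones(len(m))];print(np.linalg.lstsq(A,m[:,2],rcond=None)[0])
to(.45,-.29,.3,0)
E
```

```text
time_s: 17.13
tool_pos: [0.581, 0.1622, 0.0775]
tool_rot: [3.136, 0.191, 0.001]
wrist_force: [-1.3, -0.3, 3.0]
gripper_width: 0.691
gripper_force: 29.7
time_s: 17.97
tool_pos: [0.5803, 0.162, 0.2535]
tool_rot: [3.136, 0.191, -0.0]
wrist_force: [1.2, -0.2, 0.2]
gripper_width: 0.999
gripper_force: 0.0
time_s: 18.63
tool_pos: [0.4525, 0.1463, 0.2921]
tool_rot: [-3.136, -0.19, -0.002]
wrist_force: [0.3, 0.3, -0.6]
gripper_width: 1.0
gripper_force: 0.0
covertop 5974 c [581.5 162. ] size [92.9 60. ] yaw 4.6 z 0.0722
[-0.00068154 -0.00070351  0.07220018]
t18.7 pos [0.4527 0.1463 0.2919] yaw 6.94 | TURN 6.94 then LIN [-0.0027  0.4363 -0.0081] tilt [0.001 0.001]
```

```bash
python3 -m handwheel '{"linear":[[0,0,-0.01],[0,0.04,-0.01],[0,0.04,-0.01],[0,0.04,-0.01],[0,0.04,-0.01],[0,0.04,-0.01],[0,0.04,0],[0,0.03,0],[0,0.02,0],[0,0,0]],"turn":[6.94,0,0,0,0,0,0,0,0,0]}'
python3 -m handwheel '{"linear":[[0.01,0,-0.03],[0.01,0,-0.03],[0,0,0],[0,0,0],[0,0,0]],"turn":[0,0,0,0,0]}'
python3 - <<'E'
from h import *
f,W=grab('wrist'); save(f,'w12.png'); np.save('w12.npy',W); to(.47,-.18,.4,0)
E
```

```text
time_s: 19.52
tool_pos: [0.4521, -0.1496, 0.3512]
tool_rot: [3.14, -0.014, -0.001]
wrist_force: [0.1, 0.8, 0.2]
gripper_width: 1.002
gripper_force: 0.0
time_s: 19.93
tool_pos: [0.4722, -0.1433, 0.411]
tool_rot: [-3.141, -0.002, 0.002]
wrist_force: [-0.6, -0.7, 0.2]
gripper_width: 1.001
gripper_force: 0.0
t20.0 pos [ 0.4717 -0.1433  0.4106] yaw 0.07 | TURN 0.07 then LIN [-0.0017  0.0367  0.0106] tilt [-0.002  0.001]
```

View pics/w12.png

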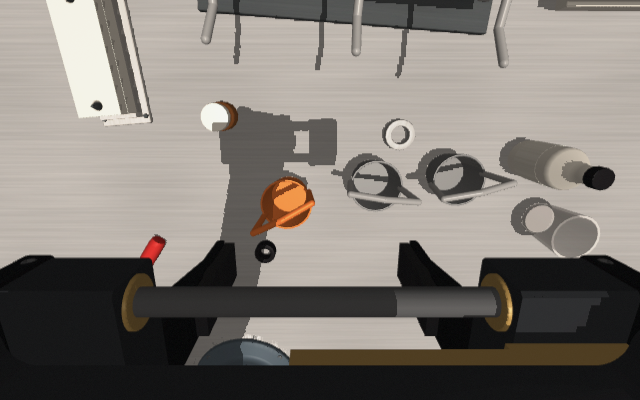

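Hook tips are at (206,38), (356,50) and (504,63). The grey pails are at (373,185) and (455,178), with handles roughly along y. Next, measure these.

Run:
```python
from h import *
W=np.load('w12.npy'); z=W[...,2]
k=(z>.19)&(z<.28)&(W[...,0]>.5)&(W[...,0]<.75)&(np.arange(400)[:,None]<120)
n,l,st,_=cv2.connectedComponentsWithStats(k.astype(np.uint8))
for i in range(1,n):
    p=W[l==i]
    if len(p)<20: continue
    print('hook comp',len(p),st[i][:4],'x',p[:,0].min().round(3),p[:,0].max().round(3))
    for a in np.arange(p[:,0].min(),p[:,0].max(),.012):
        q=p[(p[:,0]>=a)&(p[:,0]<a+.012)]
        if len(q)>3: print('   ',np.round(q.mean(0),4),'topz',q[:,2].max().round(4))
k=(z>.1)&(z<.15)&(W[...,0]<.55)&(W[...,0]>.3)&(W[...,1]<-.17)&(W[...,1]>-.44)
n,l,st,_=cv2.connectedComponentsWithStats(k.astype(np.uint8))
for i in range(1,n):
    p=W[l==i]
    if len(p)<20: continue
    c=p.mean(0); d=np.linalg.svd((p-c)[:,:2],full_matrices=False)[2][0]
    t=(p-c)[:,:2]@d; m=(t.min()+t.max())/2
    print('handle',len(p),np.round(c,4),'mid',np.round(c[:2]+m*d,4),'len',np.ptp(t).round(3),'dir deg',np.degrees(np.arctan2(d[1],d[0])).round(1),'zmax',p[:,2].max())
rect(W,(.435,-.235),(.05,.05),.055,.064,'rimL'); rect(W,(.44,-.358),(.05,.05),.055,.064,'rimR')
```

```text
hook comp 446 [201   0  17  44] x 0.6 0.638
    [ 0.6064 -0.0526  0.2484] topz 0.2526
    [ 0.6185 -0.0535  0.2402] topz 0.2462
    [ 0.6306 -0.0543  0.2314] topz 0.2383
    [ 0.637  -0.0547  0.2282] topz 0.2301
hook comp 517 [351   0  13  56] x 0.592 0.637
    [ 0.5974 -0.1758  0.2487] topz 0.2525
    [ 0.6096 -0.1764  0.2407] topz 0.2472
    [ 0.6216 -0.1776  0.2316] topz 0.2372
    [ 0.6324 -0.1783  0.2297] topz 0.2325
hook comp 717 [493   0  19  68] x 0.583 0.638
    [ 0.5887 -0.2993  0.248 ] topz 0.252
    [ 0.6006 -0.2999  0.2399] topz 0.2454
    [ 0.6127 -0.3008  0.2312] topz 0.2373
    [ 0.6248 -0.302   0.2296] topz 0.2327
    [ 0.6339 -0.3027  0.2312] topz 0.2348
handle 618 [ 0.4429 -0.3558  0.1263] mid [ 0.443  -0.3564] len 0.099 dir deg -76.2 zmax 0.13565425545045057
handle 551 [ 0.4333 -0.232   0.1275] mid [ 0.4331 -0.2335] len 0.1 dir deg 83.4 zmax 0.136027351380336
rimL 136 c [ 428.6 -247.4] size [78.9 49.7] yaw -13.2 z 0.0595
rimR 181 c [ 430.8 -361.4] size [77.8 54.9] yaw -70.9 z 0.0594
```

Run:
```python
from h import *
print(np.round(observe()['qpos'],2))
# handleR grip: mid minus 25mm along +y direction
d=np.array([np.cos(np.radians(103.8)),np.sin(np.radians(103.8))]); g=np.array([.443,-.3564])-.025*d; print(g)
to(g[0],g[1],.25,103.8-180)
to(g[0],g[1],.25,103.8)
```

```text
[ 0.37  0.07 -0.17  1.69  0.01  1.39 -1.37]
[ 0.44896334 -0.38067836]
t20.0 pos [ 0.4717 -0.1433  0.4106] yaw 0.07 | TURN 76.27 then LIN [0.2251 0.0787 0.1606] tilt [-0.002  0.001]
t20.0 pos [ 0.4717 -0.1433  0.4106] yaw 0.07 | TURN 76.27 then LIN [0.2251 0.0787 0.1606] tilt [-0.002  0.001]
```

```bash
python3 -m handwheel '{"linear":[[-0.004,0.03,0],[-0.004,0.04,0],[-0.004,0.04,0],[-0.004,0.04,0],[-0.004,0.04,0],[-0.003,0.033,0],[0,0.015,0],[0,0,0]],"turn":[0,0,0,0,0,0,0,0]}'
python3 -m handwheel '{"linear":[[0,0,0],[0,0,0],[0,0,0],[0,0,0],[0,0,0.01],[0,0,0.01],[0,0,0.01],[0,0,0.01],[0,0,0.01],[0,0,0.01]],"turn":[-7.1,-7.1,-7.1,-7.1,-7.1,-7.1,-7.1,-7.1,-7.1,-7.1]}'
python3 -m handwheel '{"linear":[[0,0,0.01],[0,0,0.01],[0,0,0.01],[0,0,0.01],[0,0,0],[0,0,0],[0,0,0],[0,0,0]],"turn":[-6.55,-6.55,-6.55,-6.55,-6.55,0,0,0]}'
python3 - <<'E'
from h import *
to(.44896,-.3807,.129,103.8)
f,W=grab('wrist'); save(f,'w13.png'); np.save('w13.npy',W); z=W[...,2]
k=(z>.1)&(z<.15)&(W[...,0]<.55)&(W[...,0]>.35)&(W[...,1]<-.17)&(W[...,1]>-.44)
n,l,st,_=cv2.connectedComponentsWithStats(k.astype(np.uint8))
for i in range(1,n):
    p=W[l==i]
    if len(p)<20: continue
    c=p.mean(0); d=np.linalg.svd((p-c)[:,:2],full_matrices=False)[2][0]
    t=(p-c)[:,:2]@d; m=(t.min()+t.max())/2
    print('handle',len(p),np.round(c,4),'mid',np.round(c[:2]+m*d,4),'len',np.ptp(t).round(3),'dir deg',np.degrees(np.arctan2(d[1],d[0])).round(1),'zmax',p[:,2].max(), 'peak',p[p[:,2].argmax()])
E
```

```text
time_s: 20.65
tool_pos: [0.4471, -0.3855, 0.4097]
tool_rot: [-3.141, 0.009, 0.005]
wrist_force: [-0.2, 1.3, -0.2]
gripper_width: 0.997
gripper_force: 0.0
time_s: 21.48
tool_pos: [0.4497, -0.3792, 0.3508]
tool_rot: [-2.547, -1.836, -0.001]
wrist_force: [0.5, 1.4, 0.0]
gripper_width: 1.003
gripper_force: 0.0
time_s: 22.15
tool_pos: [0.4494, -0.3807, 0.3121]
tool_rot: [1.94, 2.471, 0.001]
wrist_force: [0.4, -0.2, -0.7]
gripper_width: 0.998
gripper_force: 0.0
t22.1 pos [ 0.4494 -0.3807  0.3121] yaw 103.72 | TURN -0.08 then LIN [ 0.0002 -0.0005  0.1831] tilt [0. 0.]
handle 844 [ 0.4297 -0.249   0.1304] mid [ 0.4297 -0.2494] len 0.069 dir deg -96.9 zmax 0.1359001234600586 peak [ 0.43004246 -0.2318278   0.13590012]
handle 887 [ 0.4404 -0.3545  0.1297] mid [ 0.4411 -0.3572] len 0.101 dir deg 103.7 zmax 0.13588915409452945 peak [ 0.43971767 -0.35560912  0.13588915]
```

```bash
python3 -m handwheel '{"linear":[[0,-0.002,0.03],[0,0,0.035],[0,0,0.035],[0,0,0.03],[0,0,0.025],[0,0,0.02],[0,0,0.008],[0,0,0],[0,0,0]],"turn":[0,0,0,0,0,0,0,0,0]}'
python3 -m handwheel '{"linear":[[0,0,0],[0,0,0],[0,0,0],[0,0,0],[0,0,0],[0,0,0],[0,0,0],[0,0,0],[0,0,0],[0,0,0]],"turn":[0,0,0,0,0,0,0,0,0,0]}' 1 50
python3 -c "
from h import *
to(.447,-.3815,.129,103.8)"
```

```text
time_s: 22.95
tool_pos: [0.4476, -0.3824, 0.1295]
tool_rot: [1.939, 2.471, 0.0]
wrist_force: [0.4, -0.7, 0.5]
gripper_width: 0.996
gripper_force: 0.0
time_s: 23.78
tool_pos: [0.447, -0.3822, 0.1288]
tool_rot: [-1.939, -2.472, 0.0]
wrist_force: [0.0, 0.2, 0.8]
gripper_width: 0.323
gripper_force: 0.0
t23.8 pos [ 0.447  -0.3822  0.1288] yaw 103.78 | TURN -0.02 then LIN [ 0.0007  0.0001 -0.0002] tilt [-0. -0.]
```

```bash
python3 -m handwheel '{"linear":[[0,0,0],[0,0,0],[0,0,0],[0,0,0],[0,0,0],[0,0,0],[0,0,0]],"turn":[0,0,0,0,0,0,0]}' 1 50
python3 -m handwheel '{"linear":[[0,0,-0.01],[0,0,-0.02],[0,0,-0.025],[0,0,-0.03],[0,0,-0.03],[0,0,-0.025],[0,0,-0.015],[0,0,-0.005],[0,0,0],[0,0,0]],"turn":[0,0,0,0,0,0,0,0,0,0]}'
python3 - <<'E'
from h import *
f,W=grab('wrist'); save(f,'w14.png'); np.save('w14.npy',W); s=f['s']; to(.52,-.33,.285,86)
T=tool(W,s); z=T[...,2]
k=(abs(T[...,1])<.02)&(T[...,0]>-.0)&(T[...,0]<.1)&(z<.03)&(z>-.04)
p=T[k]
for a in np.arange(0,.1,.008):
    q=p[(p[:,0]>=a)&(p[:,0]<a+.008)]
    if len(q)>3: print(np.round(a+.004,3),len(q),'y',q[:,1].min().round(4),q[:,1].max().round(4),'z',q[:,2].min().round(4))
E
```

```text
time_s: 24.37
tool_pos: [0.447, -0.3821, 0.1288]
tool_rot: [-1.939, -2.472, 0.0]
wrist_force: [0.0, 0.4, -0.3]
gripper_width: 0.085
gripper_force: 50.0
time_s: 25.2
tool_pos: [0.4465, -0.3818, 0.2881]
tool_rot: [-1.938, -2.471, 0.0]
wrist_force: [-0.4, 0.1, -1.3]
gripper_width: 0.087
gripper_force: 50.0
t25.2 pos [ 0.4463 -0.3817  0.2875] yaw 103.79 | TURN 17.79 then LIN [0.0567 0.0699 0.0025] tilt [-0.002  0.002]
0.004 312 y -0.0068 0.0102 z -0.0398
0.012 1836 y -0.0112 0.0147 z -0.0244
0.02 304 y -0.0026 0.0061 z -0.0069
0.028 362 y -0.0025 0.006 z -0.0068
0.036 380 y -0.003 0.0059 z -0.0067
0.044 396 y -0.0029 0.0059 z -0.0051
0.052 402 y -0.0029 0.0058 z -0.0039
0.06 401 y -0.0028 0.0058 z -0.0019
0.068 415 y -0.0028 0.0058 z -0.0004
0.076 150 y -0.0028 0.0057 z 0.0013
```

View pics/w14.png

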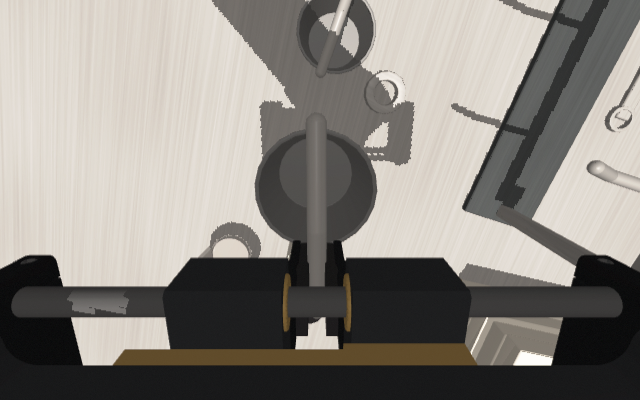

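```bash
python3 -m handwheel '{"linear":[[0,0,0],[0,0,0],[0,0,0],[0.02,0.02,0.005],[0.02,0.025,0.005],[0.015,0.025,0.005],[0,0,0.005],[0,0,0],[0,0,0],[0,0,0]],"turn":[6,6,5.8,0,0,0,0,0,0,0]}'
python3 - <<'E'
from h import *
to(.6135,-.3303,.266,86)
f,W=grab('wrist'); save(f,'w15.png'); np.save('w15.npy',W); s=f['s']
T=tool(W,s)
# hook tips: points z world .2-.26 in tool frame
k=(W[...,2]>.215)&(W[...,2]<.26)&(W[...,0]>.57)&(W[...,0]<.65)
n,l,st,_=cv2.connectedComponentsWithStats(k.astype(np.uint8))
for i in range(1,n):
    if st[i][4]<25: continue
    p=W[l==i]; print('tip',len(p),st[i][:4],'minx',p[p[:,0].argmin()],'tool',T[l==i].mean(0),T[l==i].min(0))
E
```

```text
time_s: 26.08
tool_pos: [0.5194, -0.3334, 0.2681]
tool_rot: [-2.299, -2.139, 0.002]
wrist_force: [-0.5, -0.9, -0.7]
gripper_width: 0.087
gripper_force: 50.0
t26.1 pos [ 0.5194 -0.3334  0.2681] yaw 85.86 | TURN -0.14 then LIN [0.0096 0.0937 0.0021] tilt [-0.002 -0.   ]
tip 1755 [433 175 121  25] minx [ 0.58198086 -0.30113042  0.24856177] tool [0.03849691 0.09556244 0.03170418] [0.03345804 0.06007377 0.0156629 ]
```

Run:
```python
from h import *
W=np.load('w15.npy'); s=observe(); T=tool(W,s)
p=T[(abs(T[...,1])<.015)&(T[...,0]>.015)&(T[...,0]<.1)&(T[...,2]<.02)&(T[...,2]>-.03)]
for a in np.arange(.016,.09,.008):
    q=p[(p[:,0]>=a)&(p[:,0]<a+.008)]
    if len(q)>3: print(np.round(a+.004,3),'y',q[:,1].mean().round(4),'z',q[:,2].min().round(4))
```

```text
0.02 y 0.0017 z -0.0059
0.028 y 0.0017 z -0.007
0.036 y 0.0017 z -0.0059
0.044 y 0.0015 z -0.0037
0.052 y 0.0015 z -0.0028
0.06 y 0.0014 z -0.0017
0.068 y 0.0015 z 0.0003
0.076 y 0.0014 z 0.0018
```

```bash
python3 -m handwheel '{"linear":[[0.0098,0.01,0],[0,0.02,0],[0,0.02,0],[0,0.02,0],[0,0.015,0],[0,0.0087,0],[0,0,0],[0,0,0],[0,0,0]],"turn":[0,0,0,0,0,0,0,0,0]}'
python3 - <<'E'
from h import *
to(.6135,-.3303,.236,86)
f,W=grab('wrist'); save(f,'w16.png')
f2,W2=grab('scene'); save(f2,'s16.png')
cv2.imwrite('pics/c16.png',np.hstack([cv2.resize(cv2.imread('pics/w16.png')[60:320,160:560],(400,260)),cv2.resize(cv2.imread('pics/s16.png')[100:300,140:340],(260,260))]))
E
```

```text
time_s: 26.88
tool_pos: [0.614, -0.3292, 0.2689]
tool_rot: [-2.298, -2.141, 0.001]
wrist_force: [0.1, -0.8, -0.7]
gripper_width: 0.084
gripper_force: 50.0
t26.9 pos [ 0.614  -0.3292  0.2689] yaw 85.94 | TURN -0.06 then LIN [-0.0011 -0.0004  0.0329] tilt [-0.001 -0.   ]
```

View pics/c16.png

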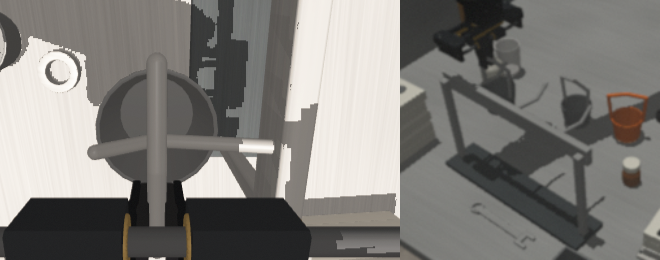

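The hook passes under the handle near its peak, with the tip at crop (97,152) on the robot's side. Lower it on.

```bash
python3 -m handwheel '{"linear":[[-0.001,0,0.008],[0,0,0.01],[0,0,0.008],[0,0,0.006],[0,0,0.003],[0,0,0],[0,0,0]],"turn":[0,0,0,0,0,0,0]}'
python3 -m handwheel '{"linear":[[0,0,0.002],[0,0,0.001],[0,0,0],[0,0,0]],"turn":[0,0,0,0]}'
python3 -c "
from h import *
to(.6135,-.3303,.231,86)
print(observe()['wrist_force'])"
```

```text
time_s: 27.57
tool_pos: [0.6149, -0.33, 0.2337]
tool_rot: [2.298, 2.142, -0.0]
wrist_force: [0.4, 0.4, -1.4]
gripper_width: 0.083
gripper_force: 50.0
time_s: 27.9
tool_pos: [0.6153, -0.3302, 0.232]
tool_rot: [2.297, 2.141, 0.001]
wrist_force: [-1.9, 0.1, 4.5]
gripper_width: 0.089
gripper_force: 50.1
t27.9 pos [ 0.6153 -0.3302  0.232 ] yaw 85.98 | TURN -0.02 then LIN [-0.0002 -0.0018  0.001 ] tilt [ 0.002 -0.001]
[-1.94645379  0.09004101  4.54478228]
```

```bash
python3 -m handwheel '{"linear":[[0,0,0],[0,0,0],[0,0,0],[0,0,0],[0,0,0],[0,0,0]],"turn":[0,0,0,0,0,0]}' 0.4
python3 -m handwheel '{"linear":[[0,0,-0.01],[0,0,-0.02],[0,0,-0.03],[0,0,-0.03],[0,0,-0.02],[0,0,0],[0,0,0],[0,0,0]],"turn":[0,0,0,0,0,0,0,0]}'
python3 - <<'E'
from h import *
f,W=grab('wrist'); save(f,'w17.png'); 
f2,W2=grab('scene'); save(f2,'s17.png')
cv2.imwrite('pics/c17.png',np.hstack([cv2.resize(cv2.imread('pics/w17.png')[60:320,160:560],(400,260)),cv2.resize(cv2.imread('pics/s17.png')[100:300,140:340],(260,260))]))
to(.43,-.255,.33,83.4)
E
```

```text
time_s: 28.4
tool_pos: [0.6147, -0.3299, 0.2305]
tool_rot: [-2.298, -2.142, 0.0]
wrist_force: [-0.5, -0.2, 0.5]
gripper_width: 0.295
gripper_force: 0.0
time_s: 29.07
tool_pos: [0.6144, -0.3298, 0.3403]
tool_rot: [-2.297, -2.142, 0.001]
wrist_force: [-0.3, -0.1, -1.8]
gripper_width: 0.298
gripper_force: 0.0
t29.2 pos [ 0.6142 -0.3298  0.3392] yaw 85.98 | TURN 2.58 then LIN [ 0.0531 -0.1915  0.0092] tilt [-0.003  0.001]
```

View pics/c17.png

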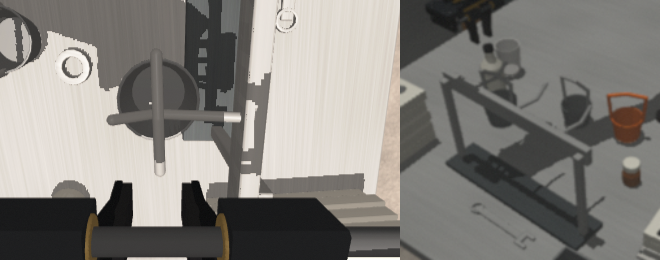

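The first pail hangs freely on its hook. Now the second.

```bash
python3 -m handwheel '{"linear":[[0,-0.01,0],[0,-0.03,0],[0.01,-0.035,0],[0.01,-0.035,0],[0.01,-0.035,0],[0.01,-0.03,0],[0.01,-0.015,0],[0,0,0],[0,0,0],[0,0,0]],"turn":[2.58,0,0,0,0,0,0,0,0,0]}' -1
cat >> h.py <<'E'
def handles(W,ylo=-.44,yhi=-.17):
    z=W[...,2]
    k=(z>.1)&(z<.15)&(W[...,0]<.6)&(W[...,0]>.3)&(W[...,1]<yhi)&(W[...,1]>ylo)
    n,l,st,_=cv2.connectedComponentsWithStats(k.astype(np.uint8))
    for i in range(1,n):
        p=W[l==i]
        if len(p)<60: continue
        c=p.mean(0); d=np.linalg.svd((p-c)[:,:2],full_matrices=False)[2][0]
        t=(p-c)[:,:2]@d; m=(t.min()+t.max())/2
        print('handle',len(p),'mid',np.round(c[:2]+m*d,4),'len',np.ptp(t).round(3),'dir deg',np.degrees(np.arctan2(d[1],d[0])).round(1),'peak',p[p[:,2].argmax()])
E
python3 - <<'E'
from h import *
f,W=grab('wrist'); save(f,'w18.png'); handles(W,-.44,-.1); to(.43,-.258,.129,83.4)
E
```

```text
time_s: 30.0
tool_pos: [0.4323, -0.2593, 0.3404]
tool_rot: [-2.345, -2.09, -0.0]
wrist_force: [0.6, 0.3, 0.6]
gripper_width: 0.954
gripper_force: 0.0
handle 501 mid [ 0.4151 -0.1194] len 0.047 dir deg -61.1 peak [ 0.40480212 -0.10286769  0.13448474]
handle 739 mid [ 0.4317 -0.2337] len 0.1 dir deg -96.8 peak [ 0.43133636 -0.23330923  0.13578086]
handle 531 mid [ 0.5879 -0.294 ] len 0.052 dir deg 71.3 peak [ 0.59338632 -0.27528939  0.14992982]
t30.1 pos [ 0.4325 -0.2594  0.3404] yaw 83.40 | TURN 0.00 then LIN [ 0.0011 -0.0026  0.2114] tilt [-0.  0.]
```

```bash
python3 -m handwheel '{"linear":[[0,-0.0035,0.03],[0,0,0.04],[0,0,0.04],[0,0,0.035],[0,0,0.03],[0,0,0.02],[0,0,0.012],[0,0,0.004],[0,0,0],[0,0,0]],"turn":[0,0,0,0,0,0,0,0,0,0]}' -1
python3 -c "
from h import *
to(.4287,-.2585,.129,83.4)"
python3 -m handwheel '{"linear":[[0,0,0],[0,0,0],[0,0,0],[0,0,0],[0,0,0],[0,0,0],[0,0,0],[0,0,0],[0,0,0],[0,0,0]],"turn":[0,0,0,0,0,0,0,0,0,0]}' 1 50
python3 -m handwheel '{"linear":[[0,0,0],[0,0,0],[0,0,0],[0,0,0],[0,0,0],[0,0,0],[0,0,0]],"turn":[0,0,0,0,0,0,0]}'
python3 -m handwheel '{"linear":[[0,0,-0.01],[0,0,-0.02],[0,0,-0.025],[0,0,-0.03],[0,0,-0.025],[0,0,-0.015],[0,0,-0.01],[0,0,-0.003],[0,0,0],[0,0,0]],"turn":[-2.6,0,0,0,0,0,0,0,0,0]}'
cat >> h.py <<'E'
def held(T):
    p=T[(abs(T[...,1])<.015)&(T[...,0]>.015)&(T[...,0]<.1)&(T[...,2]<.02)&(T[...,2]>-.03)]
    for a in np.arange(.016,.09,.008):
        q=p[(p[:,0]>=a)&(p[:,0]<a+.008)]
        if len(q)>3: print(np.round(a+.004,3),'y',q[:,1].mean().round(4),'z',q[:,2].min().round(4))
E
python3 - <<'E'
from h import *
f,W=grab('wrist'); save(f,'w19.png'); held(tool(W,f['s'])); to(.53,-.206,.266,86)
E
```

```text
time_s: 30.88
tool_pos: [0.4292, -0.2589, 0.13]
tool_rot: [2.345, 2.09, 0.001]
wrist_force: [-0.4, 0.1, -0.2]
gripper_width: 1.001
gripper_force: 0.0
t30.9 pos [ 0.4292 -0.2589  0.13  ] yaw 83.41 | TURN 0.01 then LIN [ 0.0003 -0.0005  0.001 ] tilt [ 0.001 -0.   ]
time_s: 31.72
tool_pos: [0.4283, -0.2585, 0.1298]
tool_rot: [2.346, 2.09, 0.0]
wrist_force: [0.1, 0.2, -0.1]
gripper_width: 0.326
gripper_force: 0.0
time_s: 32.3
tool_pos: [0.4282, -0.2586, 0.1298]
tool_rot: [-2.346, -2.09, 0.0]
wrist_force: [0.2, -0.8, 0.3]
gripper_width: 0.085
gripper_force: 50.0
time_s: 33.13
tool_pos: [0.4276, -0.2582, 0.2666]
tool_rot: [-2.296, -2.141, 0.001]
wrist_force: [0.5, 0.7, -1.7]
gripper_width: 0.08
gripper_force: 50.0
0.02 y 0.0019 z -0.0057
0.028 y 0.0019 z -0.0062
0.036 y 0.0018 z -0.0048
0.044 y 0.0016 z -0.0029
0.052 y 0.0016 z -0.0031
0.06 y 0.0016 z -0.0006
0.068 y 0.0016 z 0.0002
0.076 y 0.0015 z 0.0027
t33.2 pos [ 0.4275 -0.2582  0.2664] yaw 86.01 | TURN 0.01 then LIN [0.0592 0.0986 0.0004] tilt [-0.002  0.001]
```

```bash
python3 -m handwheel '{"linear":[[0.01,0.01,0],[0.02,0.02,0],[0.02,0.025,0],[0.009,0.025,0],[0,0.015,0],[0,0,0],[0,0,0],[0,0,0]],"turn":[0,0,0,0,0,0,0,0]}'
python3 - <<'E'
from h import *
f,W=grab('wrist'); save(f,'w20.png'); T=tool(W,f['s'])
to(.6227,-.205,.266,86)
k=(W[...,2]>.215)&(W[...,2]<.26)&(W[...,0]>.57)&(W[...,0]<.66)
n,l,st,_=cv2.connectedComponentsWithStats(k.astype(np.uint8))
for i in range(1,n):
    if st[i][4]<25: continue
    p=W[l==i]; print('tip',len(p),st[i][:4],'minx',p[p[:,0].argmin()],'tool',T[l==i].mean(0),T[l==i].min(0))
E
```

```text
time_s: 33.85
tool_pos: [0.5258, -0.2067, 0.2666]
tool_rot: [-2.297, -2.14, 0.003]
wrist_force: [-0.3, -0.4, -1.9]
gripper_width: 0.087
gripper_force: 50.0
t33.9 pos [ 0.5258 -0.2068  0.2669] yaw 85.93 | TURN -0.07 then LIN [0.0086 0.0966 0.0009] tilt [-0.002  0.   ]
tip 1808 [440 179 125  26] minx [ 0.59076596 -0.17503107  0.24865033] tool [0.03654115 0.09902416 0.03013762] [0.03164066 0.06259623 0.01393908]
tip 530 [465 317  18  48] minx [ 0.61605338 -0.27816973  0.23199547] tool [-0.05833645  0.09898706  0.03309674] [-0.08612327  0.09491553  0.02943298]
```

```bash
python3 -m handwheel '{"linear":[[0.009,0.01,0],[0,0.02,0],[0,0.02,0],[0,0.02,0],[0,0.016,0],[0,0.01,0],[0,0,0],[0,0,0],[0,0,0]],"turn":[0,0,0,0,0,0,0,0,0]}'
python3 - <<'E'
from h import *
f,W=grab('wrist'); save(f,'w21.png'); T=tool(W,f['s']); held(T)
to(.6227,-.205,.231,86)
k=(W[...,2]>.215)&(W[...,2]<.256)&(W[...,0]>.57)&(W[...,0]<.68)&(abs(T[...,0]-.027)<.012)
n,l,st,_=cv2.connectedComponentsWithStats(k.astype(np.uint8))
for i in range(1,n):
    if st[i][4]<25: continue
    p=W[l==i]; print('hook',len(p),st[i][:4],'minx',p[p[:,0].argmin()],'tool',T[l==i].mean(0))
E
```

```text
time_s: 34.65
tool_pos: [0.6226, -0.204, 0.2677]
tool_rot: [-2.297, -2.142, 0.001]
wrist_force: [-0.3, -0.8, -1.1]
gripper_width: 0.084
gripper_force: 50.0
0.02 y 0.0018 z -0.0055
0.028 y 0.0019 z -0.0065
0.036 y 0.0019 z -0.0047
0.044 y 0.0018 z -0.0031
0.052 y 0.0018 z -0.0025
0.06 y 0.0018 z -0.0005
0.068 y 0.0018 z 0.0007
0.076 y 0.0018 z 0.0022
t34.7 pos [ 0.6226 -0.2041  0.2679] yaw 85.98 | TURN -0.02 then LIN [-0.0009  0.0002  0.0369] tilt [-0.001 -0.   ]
hook 1296 [327 195  92  19] minx [ 0.63192663 -0.18130827  0.22942648] tool [0.02696512 0.03200927 0.03367364]
hook 875 [248 196  59  26] minx [ 0.59180385 -0.17378639  0.24757083] tool [ 0.02716032 -0.01838177  0.02514645]
```

Aligned (hook at tool x 0.027, handle peak 0.027). Lower, release and retreat.

```bash
python3 -m handwheel '{"linear":[[0,0,0.008],[0,0,0.01],[0,0,0.008],[0,0,0.006],[0,0,0.003],[0,0,0.0015],[0,0,0],[0,0,0]],"turn":[0,0,0,0,0,0,0,0]}'
python3 -m handwheel '{"linear":[[0,0,0.001],[0,0,0],[0,0,0]],"turn":[0,0,0]}'
python3 -m handwheel '{"linear":[[0,0,0],[0,0,0],[0,0,0],[0,0,0],[0,0,0],[0,0,0]],"turn":[0,0,0,0,0,0]}' 0.4
python3 -m handwheel '{"linear":[[0,0,-0.01],[0,0,-0.02],[0,0,-0.03],[0,0,-0.03],[0,0,-0.02],[0,0,0],[0,0,0],[0,0,0]],"turn":[0,0,0,0,0,0,0,0]}'
python3 - <<'E'
from h import *
f,W=grab('wrist'); save(f,'w22.png'); 
f2,W2=grab('scene'); save(f2,'s22.png'); f3,W3=grab('top'); save(f3,'t22.png')
cv2.imwrite('pics/c22.png',np.vstack([np.hstack([cv2.resize(cv2.imread('pics/w22.png'),(400,250)),cv2.resize(cv2.imread('pics/s22.png')[100:300,140:400],(325,250))]),cv2.resize(cv2.imread('pics/t22.png')[100:280,180:500],(725,330))]))
to(.40,.433,.35,0)
E
```

```text
time_s: 35.37
tool_pos: [0.6236, -0.204, 0.2327]
tool_rot: [2.297, 2.142, 0.0]
wrist_force: [-2.6, 0.7, 5.8]
gripper_width: 0.087
gripper_force: 50.1
time_s: 35.62
tool_pos: [0.6237, -0.2039, 0.2323]
tool_rot: [2.297, 2.142, 0.001]
wrist_force: [-3.2, 0.9, 8.6]
gripper_width: 0.085
gripper_force: 50.1
time_s: 36.12
tool_pos: [0.6235, -0.204, 0.23]
tool_rot: [-2.297, -2.142, 0.0]
wrist_force: [-0.2, 0.8, -0.1]
gripper_width: 0.296
gripper_force: 0.0
time_s: 36.78
tool_pos: [0.6231, -0.2039, 0.3398]
tool_rot: [-2.297, -2.142, 0.001]
wrist_force: [0.1, -0.9, -0.2]
gripper_width: 0.304
gripper_force: 0.0
t36.9 pos [ 0.623  -0.2039  0.3388] yaw 86.01 | TURN 86.01 then LIN [-0.223  -0.6369 -0.0112] tilt [-0.003  0.001]
```

View pics/c22.png

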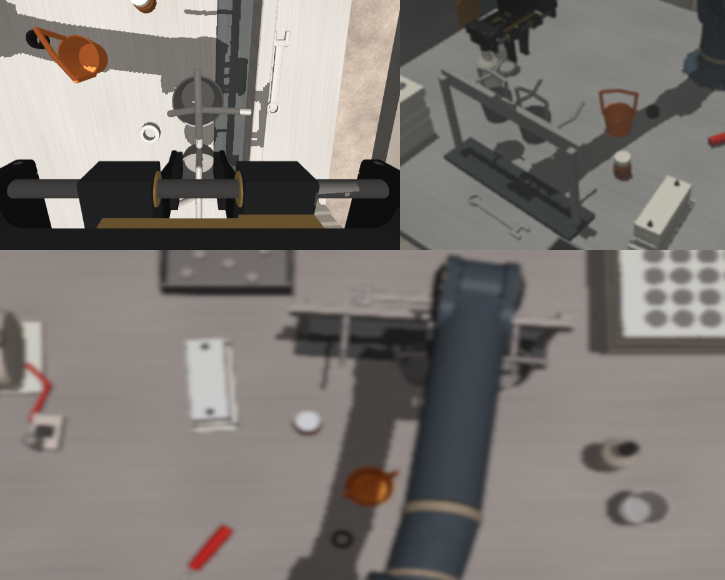

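Both pails hang on their own hooks, the cover sits on the mould, and the bystanders look undisturbed. Next is the valve; first I check its geometry and the pump next to it.

Run:
```python
from h import *
W=np.load('top0.npy'); 
print('heightmap cm, cols y .60..0.34')
for x in np.arange(.74,.42,-.02):
    print('%.2f'%x,*['%3d'%(100*np.nanmax(q)) if len(q:=W[(abs(W[...,0]-x)<.011)&(abs(W[...,1]-y)<.011)][:,2]) else '  .' for y in np.arange(.62,.33,-.02)])
W=np.load('w2.npy'); m=W[(abs(W[...,0]-.51)<.07)&(abs(W[...,1]-.43)<.06)]
for a,b in((.012,.03),(.03,.05),(.05,.07),(.07,.085),(.085,.12)):
    q=m[(m[:,2]>a)&(m[:,2]<b)]; print(a,b,len(q),q.mean(0) if len(q) else '')
rect(W,(.52,.43),(.07,.06),.015,.05,'block')
```

```text
heightmap cm, cols y .60..0.34
0.74  14  15  15  15  15  16  13  13   2   2   1   1   1   1   1
0.72  15  15  16  15  15  16  15  15  14   2   1   1   1   0   1
0.70  16  15  16  15  15  16  17  16  16   2   1   1   1   1   1
0.68  20  20  20  20  20  21  20  21  20   2   1   1   1   1   1
0.66  21  21  21  21  21  20  20  20  20   3   1   0   0   1   1
0.64  20  20  20  20  20  20  17  19  17   3   1   1   1   1   0
0.62  17  15  15  16  15  16  16  16  15   3   3   1   1   1   1
0.60  15  16  15  15  16  15  15  14  14   3   3   1   1   1   1
0.58  12  15  15  15  15  13   3   1   2   2   1   0   0   1   1
0.56   0   0   1  10   0   1   0   1   2   3   2   0   0   1   0
0.54   1   1   0   1   1   1   1   1   3   3   3   3   1   1   1
0.52   1   1   1   1   1   1   1   0   3   4   4   3   1   1   1
0.50   1   0   0   1   1   1   1   0   .  11  11   3   0   1   1
0.48   0   1   0   1   1   1   1   1   2  11  11   3   0   1   1
0.46   1   1   1   0   1   0   1   1   1   1   1   1   0   1   1
0.44   1   1   1   1   1   1   1   1   1   0   1   1   1   1   0
0.012 0.03 2351 [0.52362065 0.42859828 0.02364743]
0.03 0.05 477 [0.51621459 0.43076057 0.03546657]
0.05 0.07 146 [0.5040512  0.43115477 0.06033604]
0.07 0.085 115 [0.49767955 0.43164088 0.07743994]
0.085 0.12 622 [0.48933368 0.43047074 0.10388379]
block 2815 c [535.  433.4] size [107.8  56.6] yaw -6.1 z 0.0251
```

```bash
python3 -m handwheel '{"linear":[[0,-0.02,0],[0,-0.04,0],[0,-0.04,0],[0.02,-0.04,0],[0.04,-0.015,0],[0.04,0,0],[0.04,0,0],[0.04,0,0],[0.04,0,0],[0.04,0,0]],"turn":[0,0,0,0,0,0,0,0,0,0]}'
python3 -m handwheel '{"linear":[[0.04,0,0],[0.04,0,0],[0.04,0,0],[0.04,0,0],[0.04,0,0],[0.04,0,0],[0.04,0,0],[0.02,0,0],[0,0,0],[0,0,0]],"turn":[0,0,0,0,0,0,0,0,0,0]}' -1
python3 -m handwheel '{"linear":[[0,0,0],[0,0,0],[0,0,0],[0,0,0],[0,0,0],[0,0,0],[0,0,0],[0,0,0],[0,0,0],[0,0,0]],"turn":[7.15,7.15,7.15,7.15,7.15,7.15,7.15,7.15,7.15,7.15]}'
python3 -m handwheel '{"linear":[[0,0,0],[0,0,0],[0,0,0],[0,0,0],[0,0,0]],"turn":[7.15,7.15,0,0,0]}'
python3 - <<'E'
from h import *
f,W=grab('wrist'); save(f,'w23.png'); to(.44,.379,.107,0)
m=W[(abs(W[...,0]-.51)<.07)&(abs(W[...,1]-.43)<.06)&(W[...,2]>.085)]; print(len(m),m.mean(0),m.max(0),m.min(0))
E
```

```text
time_s: 37.77
tool_pos: [0.4893, 0.0652, 0.3398]
tool_rot: [-2.298, -2.142, 0.001]
wrist_force: [1.3, -0.6, -0.2]
gripper_width: 0.297
gripper_force: 0.0
time_s: 38.6
tool_pos: [0.5101, 0.3638, 0.3389]
tool_rot: [-2.294, -2.145, 0.004]
wrist_force: [-0.1, -0.7, -0.6]
gripper_width: 0.957
gripper_force: 0.0
time_s: 39.43
tool_pos: [0.5116, 0.3603, 0.34]
tool_rot: [3.117, 0.382, -0.0]
wrist_force: [-0.1, 0.3, -0.8]
gripper_width: 1.002
gripper_force: 0.0
time_s: 39.85
tool_pos: [0.5112, 0.3618, 0.3402]
tool_rot: [3.141, 0.008, 0.0]
wrist_force: [-0.8, 0.6, 0.4]
gripper_width: 1.001
gripper_force: 0.0
t39.9 pos [0.5111 0.3621 0.3402] yaw 0.26 | TURN 0.26 then LIN [-0.0711 -0.0169  0.2332] tilt [-0. -0.]
34393 [0.53829394 0.4097683  0.40448593] [0.55148346 0.44839592 0.43158795] [0.47709519 0.37000186 0.09469097]
```

```bash
python3 -m handwheel '{"linear":[[-0.03,-0.008,0],[-0.03,-0.009,0],[-0.011,0,0.02],[0,0,0.04],[0,0,0.04],[0,0,0.04],[0,0,0.04],[0,0,0.03],[0,0,0.015],[0,0,0]],"turn":[0.26,0,0,0,0,0,0,0,0,0]}' -1
python3 -m handwheel '{"linear":[[0,0,0.006],[0,0,0],[0,0,0]],"turn":[0,0,0]}'
python3 -m handwheel '{"linear":[[0.008,0,0],[0.01,0,0],[0.01,0,0],[0.01,0,0],[0.01,0,0],[0.01,0,0],[0,0,0],[0,0,0]],"turn":[0,0,0,0,0,0,0,0]}'
python3 - <<'E'
from h import *
to(.546,.379,.107,0)
f,W=grab('scene'); save(f,'s24.png')
m=W[(abs(W[...,0]-.52)<.09)&(abs(W[...,1]-.43)<.03)&(W[...,2]>.085)&(W[...,2]<.12)]; print(len(m),m.mean(0),m.min(0),m.max(0)); print(f['s']['wrist_force'])
E
```

```text
time_s: 40.73
tool_pos: [0.438, 0.3774, 0.1112]
tool_rot: [3.136, 0.0, -0.01]
wrist_force: [-0.8, -0.4, 1.1]
gripper_width: 0.999
gripper_force: 0.0
time_s: 40.98
tool_pos: [0.4406, 0.3804, 0.1106]
tool_rot: [-3.14, 0.001, -0.003]
wrist_force: [0.2, 0.7, -0.0]
gripper_width: 1.001
gripper_force: 0.0
time_s: 41.65
tool_pos: [0.4989, 0.3794, 0.109]
tool_rot: [-3.141, 0.004, -0.001]
wrist_force: [-0.7, -0.1, 0.0]
gripper_width: 0.994
gripper_force: 0.0
t41.6 pos [0.4989 0.3794 0.109 ] yaw -0.15 | TURN -0.15 then LIN [0.0471 0.0004 0.002 ] tilt [0. 0.]
113 [0.52508747 0.43036134 0.10872434] [0.48902733 0.4183899  0.08549636] [0.53785304 0.44287037 0.11990632]
[-0.71823137 -0.11169069  0.03203285]
```

```bash
python3 -m handwheel '{"linear":[[0.008,0,0],[0.01,0,0.002],[0.01,0,0.002],[0.01,0,0.002],[0.008,0,0],[0,0,0],[0,0,0]],"turn":[0,0,0,0,0,0,0]}'
python3 - <<'E'
from h import *
to(.55,.379,.103,0)
f,W=grab('scene'); save(f,'s25.png')
m=W[(abs(W[...,0]-.55)<.06)&(abs(W[...,1]-.43)<.03)&(W[...,2]>.075)&(W[...,2]<.12)]; print(len(m),m.mean(0),m.min(0),m.max(0)); print(f['s']['wrist_force'])
E
```

```text
time_s: 42.28
tool_pos: [0.5308, 0.3809, 0.1031]
tool_rot: [3.133, 0.014, -0.037]
wrist_force: [-29.6, -9.0, 21.6]
gripper_width: 1.0
gripper_force: 15.2
t42.3 pos [0.5308 0.3809 0.1031] yaw 0.52 | TURN 0.52 then LIN [0.0192 0.0019 0.0001] tilt [-0.024 -0.008]
114 [0.55287502 0.42870892 0.10226198] [0.52100077 0.41607574 0.08797563] [0.56571977 0.44074328 0.11979924]
[-29.59640931  -8.97134926  21.64294394]
```

Run:
```python
from h import *
f,W=grab('wrist'); save(f,'w25.png')
cv2.imwrite('pics/c25.png',np.hstack([cv2.resize(cv2.imread('pics/w25.png')[:,:360],(360,400)),cv2.resize(cv2.imread('pics/s25.png')[240:400,380:540],(400,400))]))
to(.55,.379,.103,0); print(f['s']['wrist_force'])
```

```text
t42.4 pos [0.5308 0.3809 0.1031] yaw 0.53 | TURN 0.53 then LIN [0.0192 0.0019 0.0001] tilt [-0.023 -0.008]
[-29.49836177  -9.15865731  21.62994421]
```

View pics/c25.png

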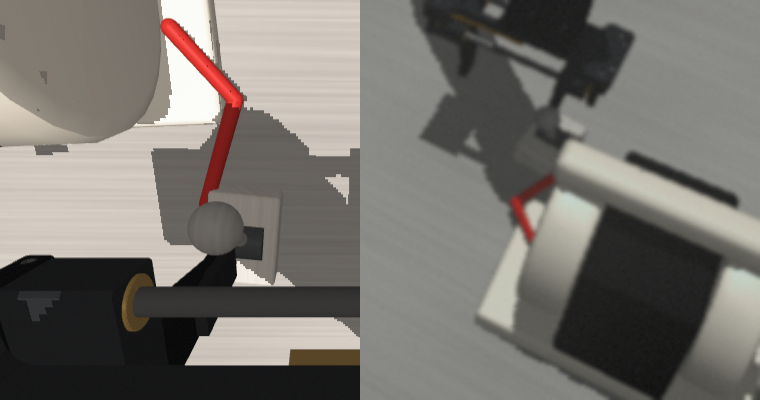

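The ball at (215,228) in the wrist view is just ahead of the finger. I measure it from that view.

Run:
```python
from h import *
f,W=grab('wrist'); p=W[205:250,192:238].reshape(-1,3); p=p[(p[:,2]>.07)&(p[:,2]<.13)]
A=np.c_[2*p,np.ones(len(p))]; c=np.linalg.lstsq(A,(p**2).sum(1),rcond=None)[0]; print('ball',len(p),c[:3],'r',np.sqrt(c[3]+(c[:3]**2).sum()), p.max(0))
W=np.load('w2.npy'); p=W[(abs(W[...,0]-.489)<.016)&(abs(W[...,1]-.432)<.016)&(W[...,2]>.085)]
A=np.c_[2*p,np.ones(len(p))]; c=np.linalg.lstsq(A,(p**2).sum(1),rcond=None)[0]; print('off ball',len(p),c[:3],'r',np.sqrt(c[3]+(c[:3]**2).sum()))
```

```text
ball 1972 [0.55453171 0.42924021 0.09231249] r 0.012936775644071618 [0.56727335 0.43914978 0.10733723]
off ball 622 [0.48814031 0.43566443 0.09743486] r 0.012804265801796633
```

The lever is at its stop: the ball is at z = 0.092 and the tool is blocked at 30 N. Back off and verify everything.

```bash
python3 -m handwheel '{"linear":[[-0.02,0,0],[-0.03,0,-0.01],[-0.03,0,-0.03],[-0.02,0,-0.04],[0,0,-0.04],[0,0,-0.04],[0,0,-0.04],[0,0,-0.02],[0,0,0],[0,0,0]],"turn":[0,0,0,0,0,0,0,0,0,0]}'
python3 -m handwheel '{"linear":[[0,0.01,0],[0,0.01,0],[0,0,0],[0,0,0],[0,0,0]],"turn":[0,0,0,0,0]}'
python3 - <<'E'
from h import *
def ball(W):
    k=(abs(W[...,0]-.53)<.07)&(abs(W[...,1]-.43)<.04)&(W[...,2]>.085)&(W[...,2]<.12); p=W[k]
    A=np.c_[2*p,np.ones(len(p))]; c=np.linalg.lstsq(A,(p**2).sum(1),rcond=None)[0]; print('ball',len(p),c[:3],'r',np.sqrt(c[3]+(c[:3]**2).sum()),p.max(0))
f,W=grab('wrist'); save(f,'w26.png'); to(.45,.1,.3,0); ball(W)
m=W[(abs(W[...,0]-.53)<.06)&(abs(W[...,1]-.43)<.05)]
for a,b in((.03,.045),(.045,.06),(.06,.075)):
    q=m[(m[:,2]>a)&(m[:,2]<b)]; print(a,len(q),q.mean(0) if len(q) else '')
rect(W,(.6,.165),(.1,.06),.063,.079,'covertop')
f,W=grab('top'); save(f,'t26.png'); ball(W)
def blob(n,x,y,zlo,zhi,r=.06):
    p=W[(abs(W[...,0]-x)<r)&(abs(W[...,1]-y)<r)&(W[...,2]>zlo)&(W[...,2]<zhi)]; print(n,len(p),p.mean(0).round(3) if len(p) else '')
blob('orange',.403,-.097,.04,.15);blob('bottle',.462,-.481,.1,.2,.05);blob('beaker',.362,-.534,.05,.12,.05);blob('jar',.53,.002,.03,.09,.05)
blob('pail2 rim',.617,-.30,.15,.175,.05);blob('pail1 rim',.626,-.178,.15,.175,.05); blob('cover',.6143,.1645,.06,.08)
E
```

```text
time_s: 43.27
tool_pos: [0.4471, 0.3801, 0.3214]
tool_rot: [-3.139, 0.003, -0.005]
wrist_force: [0.3, 0.4, -0.8]
gripper_width: 1.004
gripper_force: 0.0
time_s: 43.68
tool_pos: [0.4457, 0.3594, 0.3194]
tool_rot: [3.141, -0.002, -0.001]
wrist_force: [-0.1, 1.5, 0.4]
gripper_width: 0.999
gripper_force: 0.0
t43.7 pos [0.4457 0.3598 0.3196] yaw -0.05 | TURN -0.05 then LIN [0.0043 0.2598 0.0196] tilt [-0.001 -0.   ]
ball 560 [0.57012896 0.44530038 0.08316301] r 0.03174833028555118 [0.59998395 0.46990962 0.11609597]
0.03 406 [0.51596593 0.43275572 0.03430055]
0.045 65 [0.52829467 0.43062731 0.05254889]
0.06 73 [0.53663557 0.42983145 0.06772369]
covertop 5655 c [583.5 162.4] size [96.6 61.7] yaw 4.8 z 0.0721
ball 49 [0.57404732 0.44408252 0.09856194] r 0.03148058365516851 [0.59929936 0.46998185 0.11913067]
orange 171 [ 0.404 -0.098  0.09 ]
bottle 201 [ 0.463 -0.481  0.127]
beaker 180 [ 0.362 -0.535  0.078]
jar 109 [0.53  0.002 0.058]
pail2 rim 94 [ 0.622 -0.306  0.162]
pail1 rim 88 [ 0.631 -0.18   0.162]
cover 511 [0.614 0.163 0.072]
```

Run:
```python
from h import *
f,W=grab('wrist')
k=(abs(W[...,0]-.553)<.022)&(abs(W[...,1]-.43)<.02)&(W[...,2]>.075)&(W[...,2]<.12); p=W[k]
A=np.c_[2*p,np.ones(len(p))]; c=np.linalg.lstsq(A,(p**2).sum(1),rcond=None)[0]; print('ball',len(p),c[:3],'r',np.sqrt(c[3]+(c[:3]**2).sum()),p.max(0))
```

```text
ball 553 [0.55408697 0.42992925 0.08916935] r 0.015414170505742467 [0.56628677 0.44189358 0.10733493]
```

```bash
python3 -c "
from workcell import finish_job
print(finish_job())"
```

```text
the job is handed in; nothing more can be done
None
```

The job is handed in at about 44 s: the mould and cover sit flush on the pins, both grey pails that were there hang on separate hooks, the valve lever was pushed last to its stop at on, and the bottle, beaker, jar and orange pail measured unmoved (the collar was not re-measured).

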